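Take the filler cap off a bench oiler

TASK

The cap of the bench oiler has to go for cleaning. Shut the air feed by pushing its lever right over away from the robot, then flip the hinged black cover wide open, unscrew the cap beneath it (anticlockwise, a third of a turn) and lift it out, lay the cap inside the empty steel tray without dropping it, and finally flip the cover fully shut over the open neck to keep the sawdust out. Leave everything else, tray included, where it is.

Things in the scene. Friction and masses are not known exactly. Their poses are not given: they have to be found in the camera images.
- oiler: Grey bench oiler, fixed. Its filler face (136 x 110 mm) slopes 25 deg and faces the robot. Origin: middle of the neck, on top of the steel collar, 115 mm above the table. x up the slope away from the robot, y level to the left, z straight out of the face (25 deg from vertical, towards the robot) = cap axis. Face ends at x = -62; hinge block 64 mm wide, 33 mm high at x = 62 to 74.
- neck_key (a point): On the collar's top, 31 mm from the neck's middle, at one of the two small dark marks at the keyway's ends (the other is opposite). The keyway lies 57 deg anticlockwise from the oiler's x, seen from outside. Same axes as the oiler.
- cap: Aluminium bayonet filler cap, 70 g, loose in the neck. Origin: on its axis, at the flange's underside; z outward, x along the wing. Flange 58 mm across, z 0 to 7; upright wing 50 mm long (x), 12 mm thick (y), z 7 to 31. Below: plug 26 mm across, 14.5 mm long, lug bar 44 x 8 mm along x at its foot, locked behind the collar. Once turned it pulls straight out along z; clear after 20 mm.
- cap_grip (a point): On the cap's axis in the wing, z = 24 mm of the cap; its axes. At the start the wing lies 48 to 63 deg clockwise of the oiler's x (seen from outside); clockwise it soon meets a stop. Turn it anticlockwise 102 to 117 deg till it points 54 deg anticlockwise of the oiler's x (46 to 64 will do; stop at 65), nearly along the two marks: then the lugs are free.
- flap (a joint): Angle of the black hinged cover over the cap: 0 shut (parallel to the filler face), grows as it opens upward and away from the robot, to a stop at 1.9 rad. Stiff hinge: it stays where it is left (about 1 N at the tongue).
- flap_tongue (a point): Where to pinch the cover: in its narrow tongue (16 mm wide along the oiler's y, 10 mm thick, 40 mm long), 26 mm beyond the shoulder of the wide part (72 mm wide, 98 mm long, 5 mm thick), 124 mm from the hinge axis. Axes: the oiler's when shut, turning with the cover. Shut, its underside is 33 mm above the collar.
- flap_hinge (a point): On the cover's hinge axis, at x = 60, z = 38 mm in the oiler's frame, the axis runs along the oiler's y.
- lever (a joint): Feed lever angle: near 0 it leans 0.5 rad from upright towards the robot (open), at 1.0 it leans 0.5 rad away (shut, a stop). Swings about a line along the oiler's y, stays where left; about 2 N at the tip.
- lever_tip (a point): Top of the feed lever's black knob (18 mm across, 30 mm long), on its axis, 85 mm from the pivot, which is 62 mm above the table on a 50 mm square aluminium block. z points out along the lever.
- tray: Shallow open steel tray, 150 x 130 x 28 mm, walls 4 mm, 0.8 kg, loose on the table, empty. Origin: centre of its underside, z up, x along its long side. It may stand on the left or on the right of the oiler, the carton on the other side.
- carton: Bystander: open cardboard carton 130 x 120 x 55 mm with a few bolts. Origin: centre of the underside.
- hammer: Bystander: hammer lying on the table.
- screwdriver: Bystander: screwdriver lying on the table.
- jar: Bystander: glass jar with steel lid, 60 mm across, 75 mm high. Origin: centre of the underside.
- offcut: Bystander: plywood offcut 80 x 60 x 18 mm. Origin: centre of the underside.
- spool: Bystander: empty grey plastic spool 48 mm across, 40 mm high. Origin: centre of the underside.
Not all that is in view belongs to the job. What is shaped like the tray but red is not meant.

How it is judged:
On the way, in this order (a step that is already met when the one before it is completed fails the run):
1. the feed lever is pushed over, the cover still shut (value of joint lever above 0.8 rad and value of joint flap below 0.3 rad), for 0.1 s.
2. the cover is flipped wide open (value of joint lever above 0.8 rad and value of joint flap above 1.4 rad), for 0.1 s.
3. the cap is unscrewed and lifted out of the neck (distance between cap and oiler above 0.03 m), for 0.1 s.
4. the cap lies in the tray, let go, the cover still open (x of cap in the frame of tray between -0.075 and 0.075 m and y of cap in the frame of tray between -0.065 and 0.065 m and z of cap in the frame of tray between 0 and 0.04 m and contact force between the fingers and cap below 0.1 N and linear speed of cap below 0.03 m/s and value of joint flap above 1 rad), for 0.2 s.
At the end, for the whole second after the job is handed in: feed lever shut (over 0.8 rad), cover shut again (under 0.12 rad), the cap lying inside the tray (its origin within the tray's outline and below 40 mm), let go and at rest (value of joint lever above 0.8 rad and value of joint flap below 0.12 rad and x of cap in the frame of tray between -0.075 and 0.075 m and y of cap in the frame of tray between -0.065 and 0.065 m and z of cap in the frame of tray between 0 and 0.04 m and contact force between the fingers and cap below 0.1 N and linear speed of cap below 0.03 m/s); the robot touches nothing.
It fails at once if a bystander is shoved more than 30 mm (distance of any of carton, hammer, screwdriver, jar, offcut, spool from where it was at the start of the episode above 0.03 m).
It fails at once if the tray is shoved more than 40 mm (distance of tray from where it was at the start of the episode above 0.04 m).
It fails at once if the cap is dropped (falls freely faster than 1 m/s, some 50 mm) (linear speed of cap above 1 m/s and contact force between the fingers and cap below 0.1 N).
It also fails if it takes over 72 s, if anything falls off the work surface, if the arm or the gripper's body presses on something with over 40 N, if the wrist force passes 120 N, or if a joint passes its speed limit or range.

ROBOT

A 6-joint arm with a two-finger parallel gripper is mounted at the origin on the work surface. World frame = base frame: x ahead of the robot, y to its left, z up, the work surface at z = 0. Lengths are in m, angles in rad, forces in N, time in s.
With the tool pointing down it reaches from about 0.3 to 0.95 m from the base axis. Payload 3.1 kg.
Tool frame: the origin (TCP) lies at the very end of the fingers, on their centre line; the grasp point (between the pads) lies 19 mm behind it; z points along the fingers, y is the direction in which the jaws open and shut (so a half turn about z gives the same grasp; the last joint's range is limited). The gripper opens to 85 mm and grips with 20 to 120 N. Pads are 22 mm wide; open, the fingers measure 114 mm over their backs; the gripper's body (76 mm by 85 mm) begins 54 mm behind the grasp point. The pads swing forward as they close: fully open they stand 13 mm farther back than shut.
Start: joints at [1.17, 0.308, 1.634, -0, 1.2, -0.07], TCP at [0.203, 0.591, 0.231] pointing down, gripper open.
Joint ranges: [-3.06, 3.06], [-0.79, 1.96], [0.05, 2.63], [-1.19, 4.34], [0.05, 2.64], [-2.94, 2.94]. Speed limits (rad/s): [2.79, 2.79, 3.14, 3.14, 3.14, 3.14].

INTERFACE

Orientations are given as a unit quaternion [w, x, y, z].
In Python, from bench import r, imaging, job gives the robot as it stands.
- The arm moves only by the tool send_rows, never from a script. Its argument "plan" is a list of rows, each a list of 7 numbers: the shift along the tool's x, y, z in mm, then the turn, a rotation vector about the tool's x, y, z in rad, then the closure, from -1 (fully open) to 1 (shut). In form: [[dx, dy, dz, rx, ry, rz, claw], ...]. A call has 1 to 10 rows; each row is the pose to reach, as a shift and turn from the pose commanded when the call began, along the tool's axes at that moment; what a row does not reach only later rows make up. A row lasts 1/8 s, in which the tool goes at most 62.5 mm and 10.7 degrees, less where a joint would pass 70% of its speed; a pose out of reach is approached as far as the arm can. A call with a gripper value outside its range is refused whole. The fingers move at their own pace and stop on an object; "force" is the grip in N (left out, the last holds). Time passes only in rows, so rows that repeat a pose let the fingers close. It gives the time, the measured TCP pose, the force and the opening at its end, in the units of the state.
- r.get_obs(): the state, without advancing time (a new reading comes with each control period).
- imaging.read_camera(name): name is "scene" or "top" or "wrist"; returns the picture (384x512x3 uint8, red, green, blue); there is no depth.
- imaging.camera_model(name): a dict with "camera_matrix" (3x3 intrinsics, pixels), "D" ([k1, k2, p1, p2, k3] as OpenCV has them; the pictures are not rectified), "world_to_cam" (4x4, takes a point from world to camera coordinates); the wrist camera has in their place "tool_from_camera" (4x4, takes a point from camera to tool coordinates, whose origin is the TCP and whose axes are the flange's). Camera axes: x right, y down, z forward; pixel columns grow to the right and rows downward; lengths in m; the calibration is good to about 2 mm. A picture is of the moment at which its call begins: read the wrist's pose just before it. camera_model takes no time and is no camera call.
- job.sign_off(): hands the job in, once; it reports no verdict.
The state is a dict: "t": time; "joint_pos": joint angles; "qvel": joint speeds; "effort": joint torques, N m; "tool_pos": TCP position; "ee_rot": TCP orientation; "wrist_force": force on the tool from outside, world axes, zero at the start; "ft_torque": the same for the moment, N m; "gripper_width": finger opening in m.
Only numpy, scipy, OpenCV 4.12 (cv2) and the standard library are available. Lean on these libraries where they do the work, as an engineer would, in place of code of your own. Each camera call takes 0.05 s, during which the arm holds its last target.

## Working session

There is one attempt and no reset: what is moved stays moved. The work goes in short steps, Python scripts to look and compute and a tool call to move; the robot and the scene stay as the last step left them, time stands still between calls to the robot, and variables do not carry over. Pictures are saved under pics/ and viewed, and the job is handed in when it is done.

Besides the shell and the picture viewer there is one more tool, called as name([rows], argument=value, ...), one row to a line, values as JSON. send_rows: Moves the arm, as the interface text tells. Its arguments: {"type":"object","properties":{"plan":{"type":"array"},"force":{"type":"number"}},"required":["plan"]}

```bash
ls; mkdir -p pics; python3 - <<'E'
from bench import r, imaging, job
import cv2
print(r.get_obs())
for n in ["scene","top","wrist"]:
    m=imaging.camera_model(n); print(n,m)
    im=imaging.read_camera(n); cv2.imwrite(f"pics/{n}0.png",im[:,:,::-1])
E
```

```text
pics
{'t': 0.0, 'joint_pos': array([ 1.17029778e+00,  3.08991106e-01,  1.63519704e+00, -3.47171273e-05,
        1.19970346e+00, -6.97116885e-02]), 'qvel': array([ 0.00073625,  0.00025946,  0.00109682, -0.00167754, -0.000695  ,
       -0.0001628 ]), 'effort': array([-2.76592900e-04, -4.15257668e+01, -2.76665229e+01, -1.78216342e-04,
        1.04641591e-02,  3.63951514e-06]), 'tool_pos': array([0.20271122, 0.59033866, 0.23005074]), 'ee_rot': array([-2.52039895e-04,  1.64634069e-01,  9.86354045e-01, -1.12161991e-03]), 'wrist_force': array([-0.59687352,  1.20735654,  0.62171749]), 'ft_torque': array([-0.0034681 ,  0.03253325,  0.0341541 ]), 'gripper_width': 0.08524383142545101}
scene {'camera_matrix': array([[433.95153221,   0.        , 249.10003845],
       [  0.        , 433.95153221, 184.29586766],
       [  0.        ,   0.        ,   1.        ]]), 'D': array([-0.0927579,  0.       ,  0.       ,  0.       ,  0.       ]), 'world_to_cam': array([[-0.80765633,  0.58941006,  0.01694218,  0.37690598],
       [ 0.45595305,  0.64248624, -0.61588818, -0.24367936],
       [-0.37389581, -0.48
[... 626 characters left out ...]
 [ 0.00000000e+00,  0.00000000e+00,  0.00000000e+00,
         1.00000000e+00]])}
wrist {'camera_matrix': array([[338.86938653,   0.        , 251.54921999],
       [  0.        , 338.86938653, 197.23516515],
       [  0.        ,   0.        ,   1.        ]]), 'D': array([-0.04953209,  0.        ,  0.        ,  0.        ,  0.        ]), 'tool_from_camera': array([[-1.48713595e-04, -9.65623003e-01, -2.59946521e-01,
         6.54410772e-02],
       [ 9.99999324e-01, -4.43478784e-04,  1.07529741e-03,
        -9.15900453e-04],
       [-1.15361268e-03, -2.59946186e-01,  9.65622416e-01,
        -1.42370472e-01],
       [ 0.00000000e+00,  0.00000000e+00,  0.00000000e+00,
         1.00000000e+00]])}
```

View pics/scene0.png

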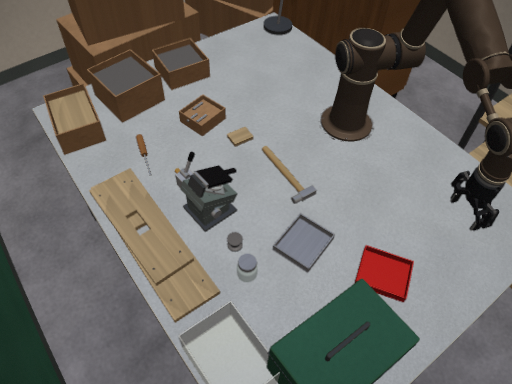

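View pics/top0.png

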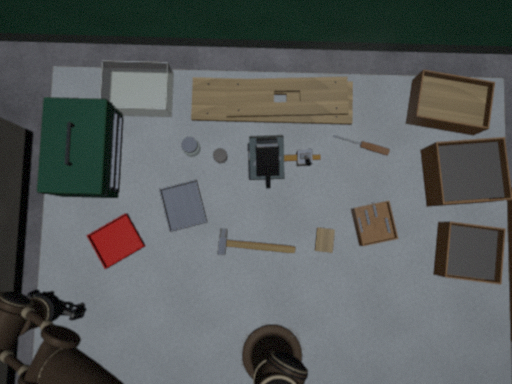

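View pics/wrist0.png

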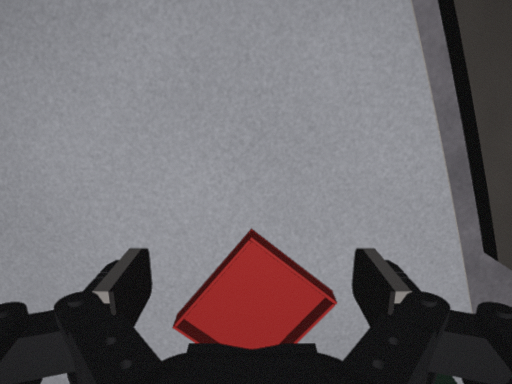

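```bash
cat > h.py <<'E'
from bench import r, imaging, job
import numpy as np, cv2
from scipy.spatial.transform import Rotation as R
def q2R(q): return R.from_quat([q[1],q[2],q[3],q[0]]).as_matrix()
def tool():
    o=r.get_obs(); T=np.eye(4); T[:3,:3]=q2R(o['ee_rot']); T[:3,3]=o['tool_pos']; return T,o
def cam(name,T=None):
    m=imaging.camera_model(name)
    if name=='wrist':
        if T is None: T=tool()[0]
        W=np.linalg.inv(T@m['tool_from_camera'])
    else: W=m['world_to_cam']
    return m['camera_matrix'],m['D'],W
def proj(P,c):
    K,D,W=c; P=np.atleast_2d(P).astype(float)
    rv=cv2.Rodrigues(W[:3,:3])[0]
    return cv2.projectPoints(P,rv,W[:3,3].copy(),K,D)[0].reshape(-1,2)
def ray(px,c):
    K,D,W=c; u=cv2.undistortPoints(np.array(px,float).reshape(-1,1,2),K,D).reshape(-1,2)
    d=np.c_[u,np.ones(len(u))]@W[:3,:3]; o=-W[:3,:3].T@W[:3,3]
    return o,d/np.linalg.norm(d,axis=1,keepdims=True)
def onz(px,c,z):
    o,d=ray(px,c); return o+d*((z-o[2])/d[:,2:3])
def tri(obs):
    A=np.zeros((3,3));b=np.zeros(3);L=[]
    for px,c in obs:
        o,d=ray([px],c);d=d[0];M=np.eye(3)-np.outer(d,d);A+=M;b+=M@o;L.append((o,M))
    p=np.linalg.solve(A,b); return p,[np.linalg.norm(M@(p-o))*1000 for o,M in L]
def delta(Tt,T=None):
    if T is None: T=tool()[0]
    D=np.linalg.inv(T)@Tt
    return np.r_[D[:3,3]*1000,R.from_matrix(D[:3,:3]).as_rotvec()].round(3)
def shot(name,fn,crop=None,s=1):
    T=tool()[0]; im=imaging.read_camera(name)[:,:,::-1].copy()
    cv2.imwrite(f'pics/{fn}_raw.png',im)
    np.save(f'pics/{fn}_T.npy',T)
    if crop: x0,y0,x1,y1=crop; im=im[y0:y1,x0:x1]
    if s!=1: im=cv2.resize(im,None,fx=s,fy=s,interpolation=cv2.INTER_CUBIC)
    cv2.imwrite(f'pics/{fn}.png',im); return im,T
E
python3 - <<'E'
from h import *
for n,(x0,y0,x1,y1) in dict(scene=(160,140,290,240),top=(150,120,350,250)).items():
    im=cv2.imread(f'pics/{n}0.png')[y0:y1,x0:x1]
    s=6 if n=='scene' else 4
    cv2.imwrite(f'pics/{n}0c.png',cv2.resize(im,None,fx=s,fy=s,interpolation=cv2.INTER_CUBIC))
c=cam('top')
print(onz([[266,158],[184,205],[305,157],[268,183]],c,0.1))
print(onz([[165,189],[196,181],[207,221],[174,231]],c,0.028))
print(tool()[0])
E
```

```text
[[ 0.64600002  0.03602308  0.1       ]
 [ 0.48614975  0.29524403  0.1       ]
 [ 0.65281311 -0.09031323  0.1       ]
 [ 0.56468596  0.02750313  0.1       ]]
[[0.54251273 0.3738677  0.028     ]
 [0.57272283 0.26993275 0.028     ]
 [0.43826584 0.22750751 0.028     ]
 [0.40166626 0.33709525 0.028     ]]
[[-9.45773606e-01  3.24825718e-01 -7.34247953e-04  2.02787854e-01]
 [ 3.24826522e-01  9.45772008e-01 -1.74335132e-03  5.90491509e-01]
 [ 1.28145818e-04 -1.88731887e-03 -9.99998211e-01  2.30288972e-01]
 [ 0.00000000e+00  0.00000000e+00  0.00000000e+00  1.00000000e+00]]
```

View pics/scene0c.png

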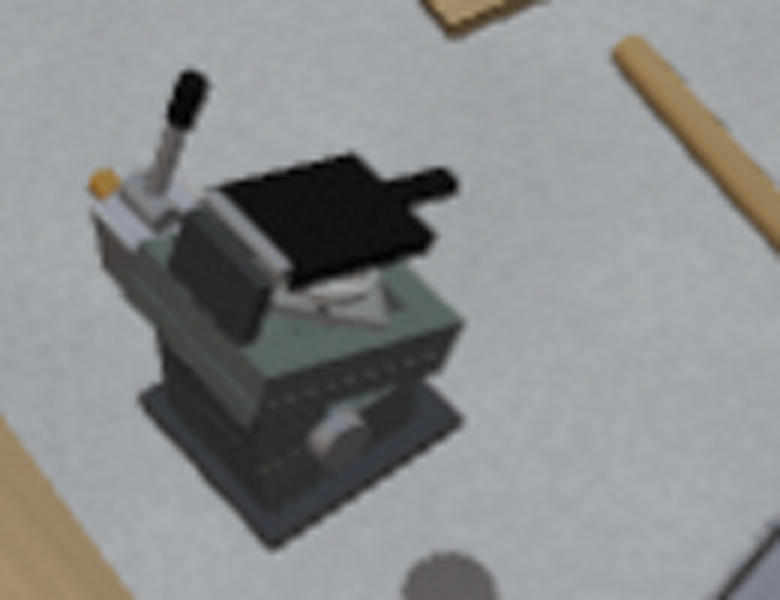

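View pics/top0c.png

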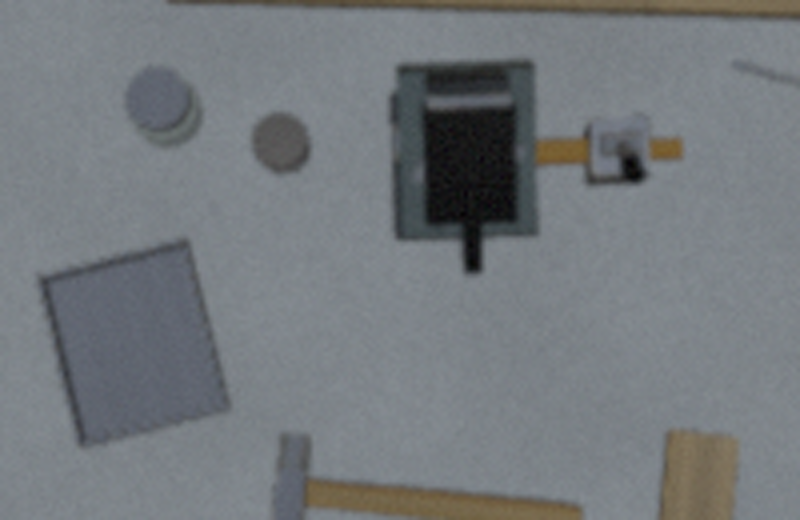

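```bash
cat >> h.py <<'E'
def Tm(pos,x,z):
    x=np.array(x,float);z=np.array(z,float);z/=np.linalg.norm(z);x-=z*(x@z);x/=np.linalg.norm(x)
    T=np.eye(4);T[:3,:3]=np.c_[x,np.cross(z,x),z];T[:3,3]=pos;return T
E
python3 - <<'E'
from h import *
print(delta(Tm([.47,.30,.36],[-1,0,0],[0,0,-1])))
print(delta(Tm([.57,.0,.36],[-1,0,0],[0,0,-1])))
E
```

```text
[-3.47065e+02 -1.88186e+02 -1.29401e+02 -2.00000e-03 -0.00000e+00
 -3.31000e-01]
[-5.39090e+02 -4.39435e+02 -1.28951e+02 -2.00000e-03 -0.00000e+00
 -3.31000e-01]
```

send_rows([
  [-40,-20,-60,0,0,0,-1],
  [-347,-188,-129,0,0,-0.33,-1],
  [-347,-188,-129,0,0,-0.33,-1],
  [-347,-188,-129,0,0,-0.33,-1],
  [-347,-188,-129,0,0,-0.33,-1],
  [-347,-188,-129,0,0,-0.33,-1],
  [-347,-188,-129,0,0,-0.33,-1],
  [-347,-188,-129,0,0,-0.33,-1],
  [-347,-188,-129,0,0,-0.33,-1],
  [-347,-188,-129,0,0,-0.33,-1],
])

```text
t: 1.4
tool_pos: [0.469, 0.3014, 0.3595]
ee_rot: [-0.001, -0.0, 1.0, -0.0]
wrist_force: [0.4, 0.8, -0.3]
gripper_width: 0.0856
```

```bash
python3 - <<'E'
from h import *
im,T=shot('wrist','w1'); print(T, r.get_obs()['t'])
print(delta(Tm([.57,.0,.36],[-1,0,0],[0,0,-1])))
E
```

```text
[[-9.99998438e-01 -8.81855518e-04 -1.53178877e-03  4.68983161e-01]
 [-8.81398104e-04  9.99999567e-01 -2.99263551e-04  3.01431993e-01]
 [ 1.53205202e-03 -2.97912968e-04 -9.99998782e-01  3.59542231e-01]
 [ 0.00000000e+00  0.00000000e+00  0.00000000e+00  1.00000000e+00]] 1.45
[-1.00636e+02 -3.01657e+02 -4.07000e-01 -0.00000e+00 -1.00000e-03
  1.00000e-03]
```

View pics/w1.png

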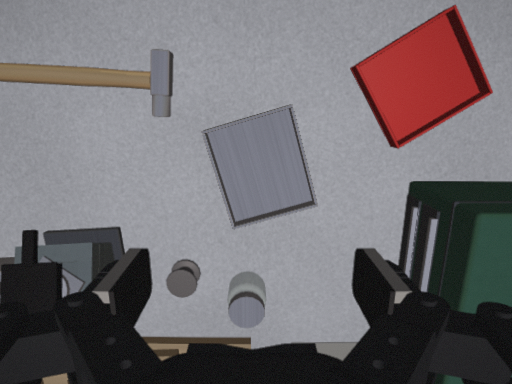

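Grey tray, corners near (204,131), (291,106), (316,205), (235,227). The oiler's left edge is at bottom left, with spool (183,278) and jar (247,298) nearby. Next, the oiler.

send_rows([
  [-101,-302,0,0,0,0,-1],
  [-101,-302,0,0,0,0,-1],
  [-101,-302,0,0,0,0,-1],
  [-101,-302,0,0,0,0,-1],
  [-101,-302,0,0,0,0,-1],
  [-101,-302,0,0,0,0,-1],
  [-101,-302,0,0,0,0,-1],
  [-101,-302,0,0,0,0,-1],
])

```text
t: 2.45
tool_pos: [0.5705, 0.0005, 0.3602]
ee_rot: [-0.0, -0.001, 1.0, 0.0]
wrist_force: [-0.2, -0.2, 0.1]
gripper_width: 0.0853
```

```bash
python3 - <<'E'
from h import *
im,T=shot('wrist','w2',None,1.5); print(T, r.get_obs()['t'])
E
```

```text
[[-9.99998510e-01 -1.66995012e-03 -4.38158881e-04  5.70476291e-01]
 [-1.67026650e-03  9.99998344e-01  7.22688252e-04  4.98640191e-04]
 [ 4.36951302e-04  7.23419017e-04 -9.99999643e-01  3.60167719e-01]
 [ 0.00000000e+00  0.00000000e+00  0.00000000e+00  1.00000000e+00]] 2.5
```

View pics/w2.png

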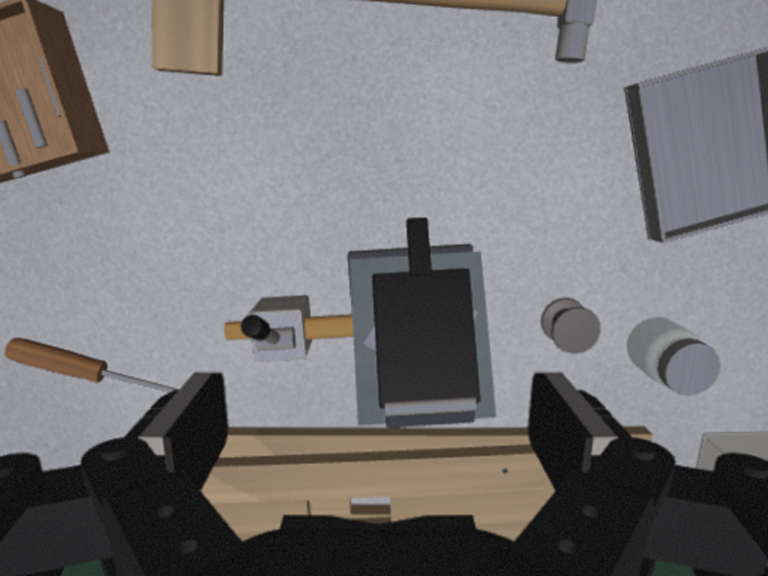

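The flap is shut: wide part corners (1.5x) (373,275), (469,268), (478,402), (381,406), tongue tip (418,219). Lever knob near (256,328), leaning towards the robot. Now a second view for triangulation.

send_rows([
  [-30,-60,60,0,0,0,-1],
  [-30,-60,60,0,0,0,-1],
  [-30,-60,60,0,0,0,-1],
  [-30,-60,60,0,0,0,-1],
])

```text
t: 3.0
tool_pos: [0.6011, -0.0604, 0.3014]
ee_rot: [0.001, 0.0, 1.0, 0.0]
wrist_force: [-0.1, -0.5, 0.3]
gripper_width: 0.0853
```

```bash
python3 - <<'E'
from h import *
im,T=shot('wrist','w3',None,1.5); print(T, r.get_obs()['t'])
for n,c in [('w2',(100,140,350,290)),('w3',(100,80,420,300))]:
    x0,y0,x1,y1=c
    g=cv2.imread(f'pics/{n}_raw.png')[y0:y1,x0:x1]; s=800/(x1-x0) if n=='w2' else 2.5
    g=np.clip(g.astype(float)*1.6,0,255).astype(np.uint8)
    cv2.imwrite(f'pics/{n}z.png',cv2.resize(g,None,fx=s,fy=s,interpolation=cv2.INTER_CUBIC))
E
```

```text
[[-9.99999385e-01  1.36281511e-04  1.10066205e-03  6.01137348e-01]
 [ 1.37047350e-04  9.99999749e-01  6.95752928e-04 -6.04208392e-02]
 [-1.10056695e-03  6.95903343e-04 -9.99999152e-01  3.01387369e-01]
 [ 0.00000000e+00  0.00000000e+00  0.00000000e+00  1.00000000e+00]] 3.05
```

View pics/w2z.png

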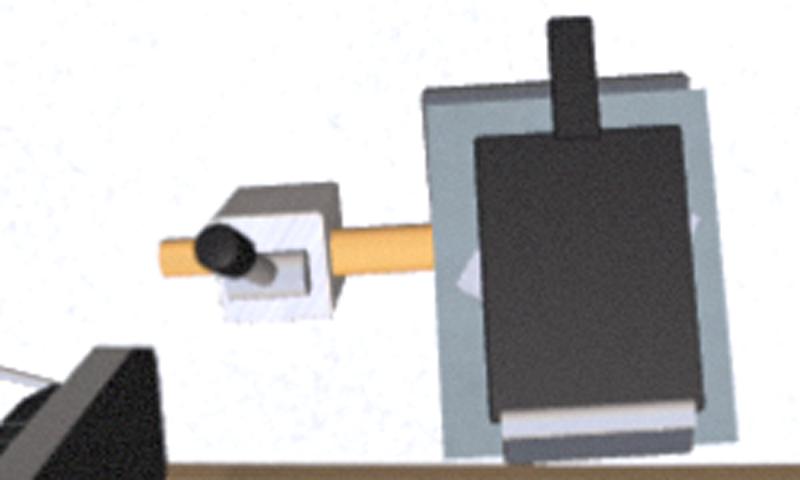

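View pics/w3z.png

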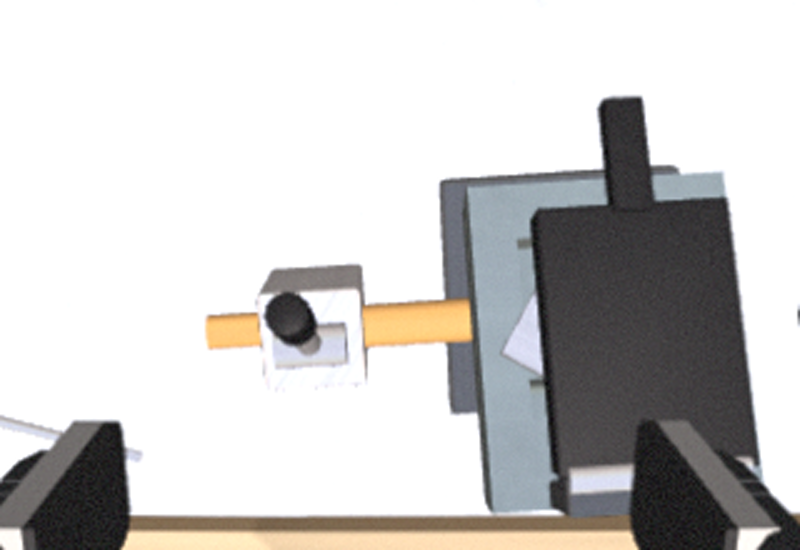

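```bash
python3 - <<'E'
from h import *
c2=cam('wrist',np.load('pics/w2_T.npy'));c3=cam('wrist',np.load('pics/w3_T.npy'))
a=lambda p:(p[0]/3.2+100-.34,p[1]/3.2+140-.34)
b=lambda p:(p[0]/2.5+100-.3,p[1]/2.5+80-.3)
P={}
for n,p,q in [('shoulderL',(475,138),(540,211)),('shoulderR',(681,126),(727,198)),('tipL',(550,18),(604,101)),('tipR',(591,17),(641,97)),
 ('faceFR',(707,90),(723,172)),('faceFL',(425,96),(466,188)),('faceRL',(443,457),(490,511)),
 ('blkFR',(323,213),(360,291)),('blkRR',(332,318),(367,386)),('blkRL',(222,322),(271,389)),('knob',(220,249),(288,318)),('collar',(457,284),(502,353))]:
    P[n],e=tri([(a(p),c2),(b(q),c3)]); print(n,P[n].round(4),np.round(e,2))
v=P['tipR']+P['tipL']-P['shoulderL']-P['shoulderR']; print('tongue slope',np.degrees(np.arctan2(-v[2],np.hypot(v[0],v[1]))),'yaw',np.degrees(np.arctan2(-v[1],-v[0])))
for u,w in [('faceFR','faceFL'),('shoulderR','shoulderL'),('blkRR','blkRL')]:
    d=P[u]-P[w]; print(u,np.linalg.norm(d),'yaw',np.degrees(np.arctan2(-d[0],d[1])))
d=P['faceRL']-P['faceFL'];print('faceL',d,np.linalg.norm(d),np.degrees(np.arctan2(d[1],d[0])),np.degrees(np.arcsin(d[2]/np.linalg.norm(d))))
E
```

```text
shoulderL [ 0.5855 -0.0035  0.1436] [0.3 0.3]
shoulderR [0.5825 0.0677 0.135 ] [0.27 0.27]
tipL [0.5475 0.0226 0.122 ] [0.47 0.47]
tipR [0.5465 0.0368 0.1216] [0.16 0.16]
faceFR [0.5794 0.0873 0.081 ] [0.27 0.27]
faceFL [ 0.5853 -0.0236  0.0753] [1.97 1.97]
faceRL [ 0.7106 -0.0159  0.1348] [0.05 0.05]
blkFR [ 0.6394 -0.0702  0.0521] [0.41 0.41]
blkRR [ 0.6848 -0.0669  0.0604] [0.33 0.33]
blkRL [ 0.6801 -0.1112  0.0765] [0.21 0.21]
knob [ 0.63   -0.0965  0.1289] [0.15 0.15]
collar [ 0.649  -0.0107  0.1146] [0.51 0.51]
tongue slope 25.282073056606976 yaw 3.6493449011936065
faceFR 0.11126919557485324 yaw 3.0156514743557463
shoulderR 0.07178844277548017 yaw 2.4174880780873638
blkRR 0.047361102669275124 yaw -6.071007695022485
faceL [0.12535438 0.00769831 0.05955647] 0.1389962531447488 3.514254225869775 25.370842752858447
```

```bash
cat >> h.py <<'E'
def Ro(psi):
    return R.from_euler('zy',[psi,-np.radians(25)]).as_matrix()
E
python3 - <<'E'
from h import *
from scipy.optimize import least_squares
c2=cam('wrist',np.load('pics/w2_T.npy'));c3=cam('wrist',np.load('pics/w3_T.npy'))
a=lambda p:(p[0]/3.2+100-.34,p[1]/3.2+140-.34)
b=lambda p:(p[0]/2.5+100-.3,p[1]/2.5+80-.3)
L=[((-38,36,38),(475,138),(540,211)),((-38,-36,38),(681,126),(727,198)),((-78,8,43),(550,18),(604,101)),((-78,-8,43),(591,17),(641,97)),
 ((-62,55,-12),(707,90),(723,172)),((-62,-55,-12),(425,96),(466,188)),((74,-55,-12),(443,457),(490,511))]
# image right = +y
L[0]=((-38,-36,38),)+L[0][1:];L[1]=((-38,36,38),)+L[1][1:];L[2]=((-78,-8,43),)+L[2][1:];L[3]=((-78,8,43),)+L[3][1:]
tr=np.array([tri([(a(p),c2),(b(q),c3)])[0] for _,p,q in L]); M=np.array([l[0] for l in L])/1000
f=lambda v:((M@Ro(v[3]).T+v[:3])-tr).ravel()
s=least_squares(f,[.63,.03,.115,.05],loss='soft_l1',f_scale=.003);print(s.x,(f(s.x)*1000).round(1).reshape(-1,3))
# pixel check (projection residuals for the result, z fixed .115)
for z in (s.x[2],.115):
    W=M@Ro(s.x[3]).T+np.r_[s.x[:2],z]
    print((proj(W,c2)-np.array([a(l[1]) for l in L])).round(1).tolist(),(proj(W,c3)-np.array([b(l[2]) for l in L])).round(1).tolist())
E
```

```text
[0.6347266  0.03449432 0.11632331 0.05342832] [[ 0.5  0.  -8.1]
 [ 0.1  0.7 -1.1]
 [-1.1 -0.3  0.6]
 [-1.   1.5  0.6]
 [ 1.6 -1.2 -3. ]
 [ 1.1 -0.1  5.3]
 [-1.2 -0.6  3.1]]
[[0.2, -0.8], [0.4, -0.4], [-0.1, -0.5], [1.4, -0.9], [-1.6, 0.6], [0.1, 3.1], [-0.6, 0.5]] [[-1.7, -1.2], [0.4, 0.2], [-0.2, -1.7], [1.9, -0.8], [-2.3, 1.4], [-0.1, -0.1], [-0.1, 0.5]]
[[0.2, -1.1], [0.2, -0.6], [-0.2, -0.7], [1.3, -1.1], [-1.8, 0.5], [0.2, 2.9], [-0.5, -0.1]] [[-1.9, -1.4], [-0.2, -0.0], [-0.6, -1.7], [1.5, -0.9], [-2.7, 1.2], [-0.2, -0.2], [-0.3, -0.2]]
```

send_rows([
  [36,-35,60,0,0,0,1],
  [36,-35,100,0,0,0,1],
  [36,-35,140,0,0,0,1],
  [36,-35,191,0,0,0,1],
  [36,-35,191,0,0,0,1],
  [36,-35,191,0,0,0,1],
  [36,-35,191,0,0,0,1],
])

```text
t: 3.92
tool_pos: [0.5675, -0.0968, 0.1126]
ee_rot: [0.003, 0.0, 1.0, -0.001]
wrist_force: [-0.5, 0.5, -0.5]
gripper_width: -0.0001
```

```bash
python3 - <<'E'
from h import *
im,T=shot('wrist','w4',None,1.5); print(T[:3,3], r.get_obs()['t'])
E
```

```text
[ 0.56746981 -0.09681117  0.11264267] 3.975
```

View pics/w4.png

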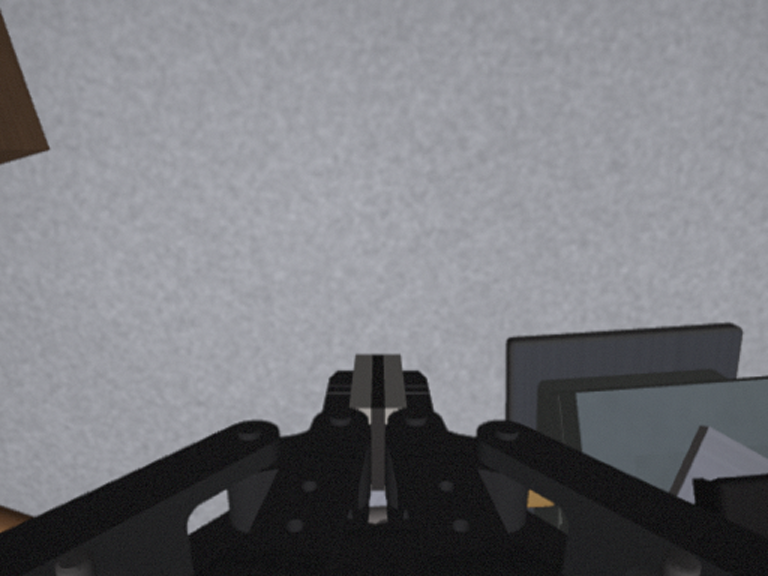

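The fingers are shut and in front of the lever (it is hidden behind them). Now I'll push.

send_rows([
  [-30,1,0,0,0,0,1],
  [-45,2,0,0,0,0,1],
  [-60,3,0,0,0,0,1],
  [-75,4,0,0,0,0,1],
  [-90,5,0,0,0,0,1],
  [-102,6,0,0,0,0,1],
  [-102,6,0,0,0,0,1],
])

```text
t: 4.85
tool_pos: [0.6673, -0.0903, 0.1086]
ee_rot: [0.0, 0.0, 1.0, 0.0]
wrist_force: [0.1, -0.7, -0.3]
gripper_width: -0.0
```

```bash
python3 - <<'E'
from h import *
im,T=shot('scene','s1',(140,120,300,240),5); print(T[:3,3], r.get_obs()['wrist_force'])
E
```

```text
[ 0.66733193 -0.09031036  0.10860423] [-0.03089572  0.18925537  0.02439827]
```

View pics/s1.png

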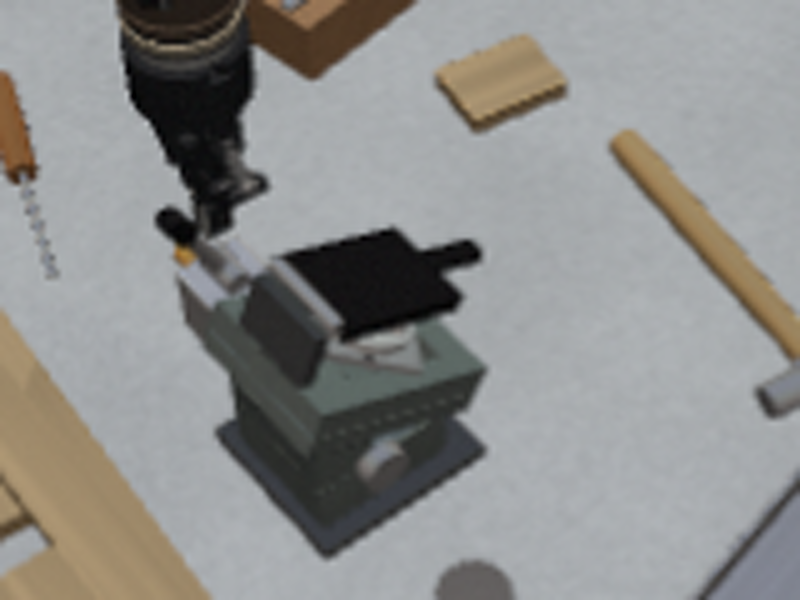

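The lever is over, leaning away (knob at about (175,222)). I'll push a few mm further to find the stop.

send_rows([
  [-3,0,0,0,0,0,1],
  [-5,0,0,0,0,0,1],
  [-5,0,0,0,0,0,1],
])

```text
t: 5.28
tool_pos: [0.6709, -0.0903, 0.1086]
ee_rot: [-0.001, 0.0, 1.0, 0.0]
wrist_force: [-3.1, 0.3, -1.8]
gripper_width: -0.0002
```

```bash
python3 - <<'E'
from h import *
im,T=shot('top','t1',(250,130,350,200),8); print(T[:3,3], r.get_obs()['wrist_force'])
# knob tip location from the top and scene images
E
```

```text
[ 0.67089317 -0.09027604  0.10856925] [-2.74791668  0.40848269 -1.77116428]
```

View pics/t1.png

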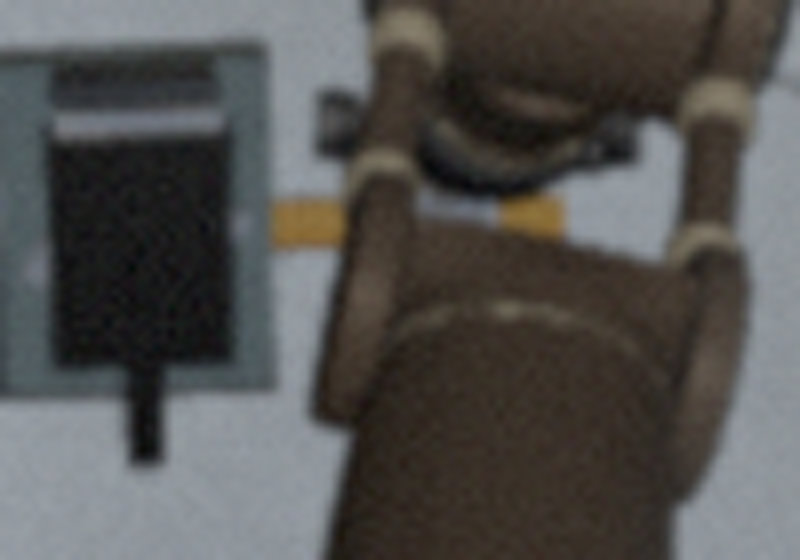

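send_rows([
  [-4,0,0,0,0,0,1],
  [-6,0,0,0,0,0,1],
  [-6,0,0,0,0,0,1],
])

```text
t: 5.7
tool_pos: [0.6729, -0.0903, 0.1082]
ee_rot: [-0.006, 0.0, 1.0, 0.001]
wrist_force: [-12.2, 0.8, 3.6]
gripper_width: -0.0001
```

Stop reached (12 N). Now back off, lift and open.

send_rows([
  [60,0,0,0,0,0,1],
  [110,0,-10,0,0,0,1],
  [130,0,-60,0,0,0,-1],
  [140,20,-110,0,0,0,-1],
  [140,20,-110,0,0,0,-1],
  [140,20,-110,0,0,0,-1],
])

```text
t: 6.45
tool_pos: [0.5394, -0.0707, 0.2206]
ee_rot: [0.002, 0.0, 1.0, -0.001]
wrist_force: [-0.1, 0.7, -1.0]
gripper_width: 0.0725
```

```bash
cat >> h.py <<'E'
PSI=.0534; OO=np.array([.6345,.0345,.1155])
def ow(p): return OO+Ro(PSI)@(np.array(p,float)/1000)
def tongue(th,dist=124,off=0):
    # world point on cover at opening th
    return ow([60-dist*np.cos(th),0,38+dist*np.sin(th)])
def toolT(grasp,elev,depth=19):
    e=np.radians(elev); z=np.array([np.cos(e)*np.cos(PSI),np.cos(e)*np.sin(PSI),np.sin(e)])
    y=np.array([-np.sin(PSI),np.cos(PSI),0]); x=np.cross(y,z)
    return Tm(np.array(grasp)+z*depth/1000,x,z)
E
python3 - <<'E'
from h import *
im,T=shot('scene','s2',(140,120,300,240),5); print(T[:3,3], r.get_obs()['gripper_width'],r.get_obs()['joint_pos'].round(2))
g=tongue(0); print(g)
G=toolT(g,-50); S=G.copy(); S[:3,3]-=G[:3,2]*.08
print(G[:3,3],S[:3,3]); print(delta(S),delta(G))
shot('wrist','w5')
E
```

```text
[ 0.53939389 -0.07074979  0.22064746] 0.07915816800181603 [-0.21  0.16  1.84 -0.    1.14 -1.78]
[0.56051949 0.03108402 0.12293068]
[0.57271504 0.03173589 0.10837584] [0.52136534 0.0289912  0.16965939]
[ 1.7205e+01  9.9651e+01  4.9558e+01 -1.9000e-02 -6.9700e-01 -5.2000e-02] [-3.40540e+01  1.02459e+02  1.10914e+02 -1.90000e-02 -6.97000e-01
 -5.20000e-02]
```

View pics/s2.png

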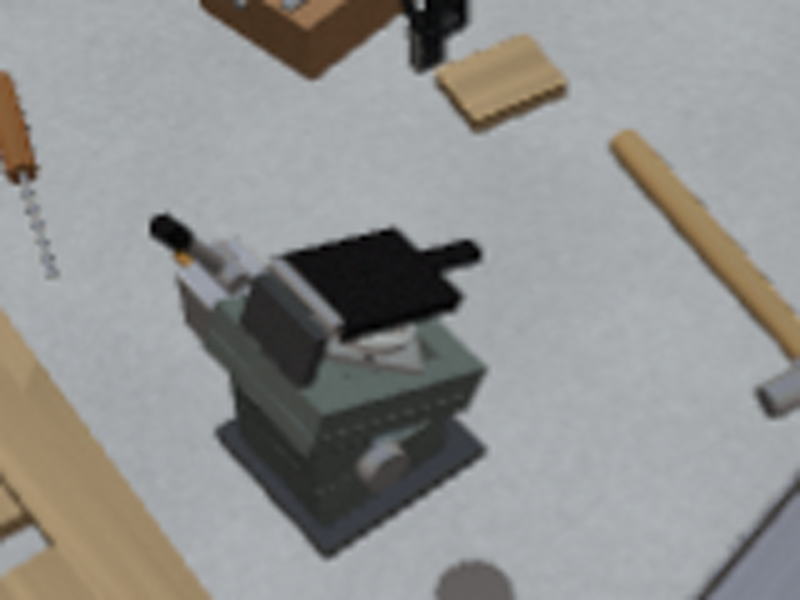

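View pics/w5.png

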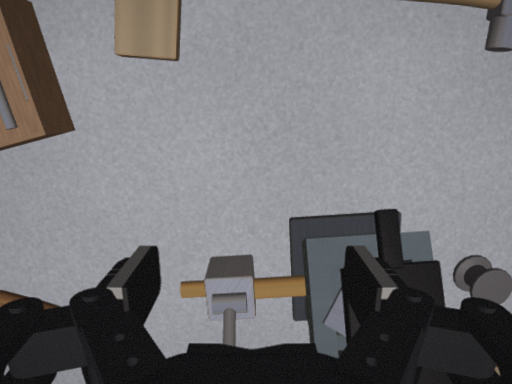

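Lever fully over and the hand clear of it. Next, the standoff for the tongue.

send_rows([
  [17,50,0,-0.01,-0.18,-0.02,-1],
  [17,100,50,-0.019,-0.697,-0.052,-1],
  [17,100,50,-0.019,-0.697,-0.052,-1],
  [17,100,50,-0.019,-0.697,-0.052,-1],
  [17,100,50,-0.019,-0.697,-0.052,-1],
  [17,100,50,-0.019,-0.697,-0.052,-1],
  [17,100,50,-0.019,-0.697,-0.052,-1],
])

```text
t: 7.42
tool_pos: [0.5216, 0.0294, 0.1693]
ee_rot: [0.341, -0.025, 0.94, 0.009]
wrist_force: [0.4, 0.5, 0.1]
gripper_width: 0.0854
```

```bash
python3 - <<'E'
from h import *
im,T=shot('wrist','w6'); print(T, r.get_obs()['gripper_width'],r.get_obs()['joint_pos'].round(2))
G=toolT(tongue(0),-50); print(delta(G,T))
print(proj([tongue(0),tongue(0,138),tongue(0,98)],cam('wrist',T)))
E
```

```text
[[-7.65944894e-01 -5.32716793e-02  6.40695363e-01  5.21575586e-01]
 [-4.08165350e-02  9.98580054e-01  3.42328368e-02  2.93520909e-02]
 [-6.41609250e-01  6.95018393e-05 -7.67031658e-01  1.69295206e-01]
 [ 0.00000000e+00  0.00000000e+00  0.00000000e+00  1.00000000e+00]] 0.08557853101281303 [-0.08 -0.1   2.41  0.54  0.16 -2.21]
[-1.8100e-01 -3.4800e-01  7.9574e+01 -0.0000e+00 -2.0000e-03 -0.0000e+00]
[[252.38122248 214.6683444 ]
 [252.27608497 195.34706137]
 [252.55838894 247.32599675]]
```

View pics/w6.png

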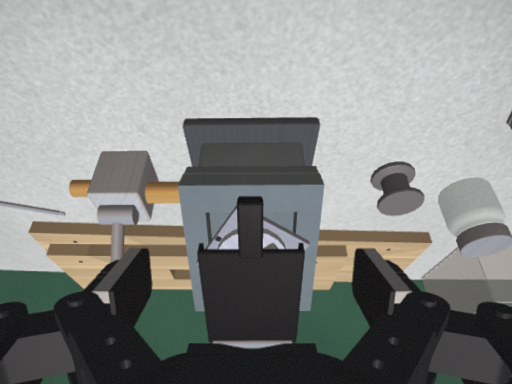

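```bash
python3 - <<'E'
from h import *
T=tool()[0]
G=toolT(tongue(0),-65,17); S=G.copy(); S[:3,3]-=G[:3,2]*.06
print(delta(S,T));print(delta(G,T)); print(delta(G,S))
E
```

```text
[-10.573  -0.36   19.114  -0.      0.261   0.   ]
[ 4.919 -0.357 77.08  -0.     0.261  0.   ]
[-0. -0. 60.  0.  0.  0.]
```

send_rows([
  [-10,0,19,0,0.261,0,-1],
  [-10,0,19,0,0.261,0,-1],
  [-5,0,40,0,0.261,0,-1],
  [0,0,60,0,0.261,0,-1],
  [5,0,77,0,0.261,0,-1],
  [5,0,77,0,0.261,0,-1],
  [5,0,77,0,0.261,0,-1],
])

```text
t: 8.35
tool_pos: [0.5671, 0.0319, 0.1076]
ee_rot: [0.217, -0.026, 0.976, 0.006]
wrist_force: [-0.3, 0.1, 0.3]
gripper_width: 0.0852
```

```bash
python3 - <<'E'
from h import *
im,T=shot('wrist','w7'); print(T[:3,3], r.get_obs()['wrist_force'],r.get_obs()['joint_pos'].round(2))
G=toolT(tongue(0),-65,17); print(delta(G,T))
im,T=shot('scene','s3',(140,120,300,240),5)
E
```

```text
[0.56714695 0.03187073 0.10764395] [ 0.31385735 -0.19344714  0.20404957] [-0.04  0.17  2.18  0.11  0.36 -1.77]
[-0.424 -0.432  0.331 -0.     0.001  0.   ]
```

View pics/w7.png

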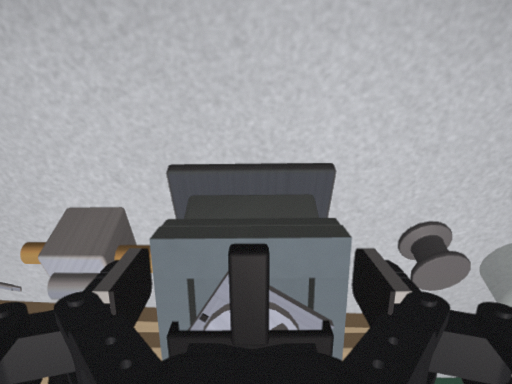

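View pics/s3.png

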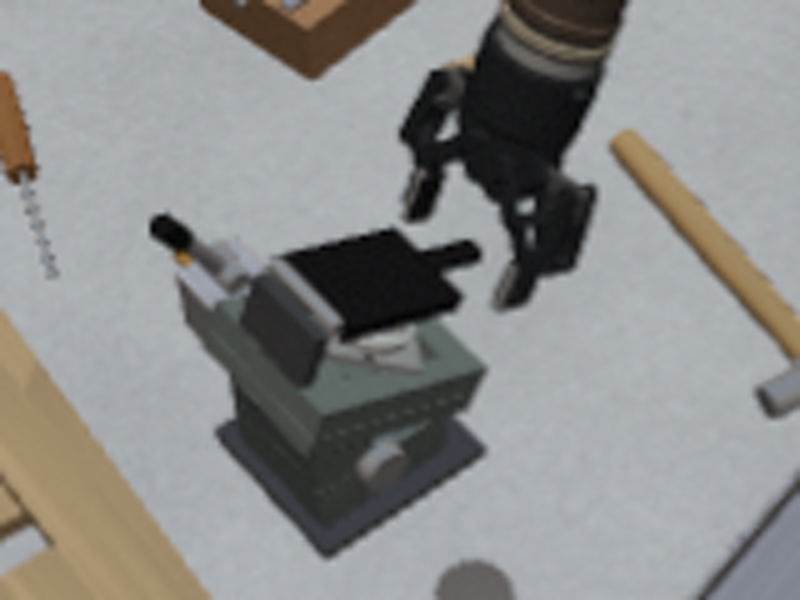

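The tongue is centred between the fingers (col 250). Close lightly.

send_rows([
  [0,0,0,0,0,0,1],
  [0,0,0,0,0,0,1],
  [0,0,0,0,0,0,1],
  [0,0,0,0,0,0,1],
  [0,0,0,0,0,0,1],
  [0,0,0,0,0,0,1],
], force=20)

```text
t: 9.2
tool_pos: [0.5665, 0.0309, 0.107]
ee_rot: [0.216, -0.027, 0.976, 0.005]
wrist_force: [-0.2, -5.3, 0.9]
gripper_width: 0.015
```

```bash
python3 - <<'E'
from h import *
T,o=tool(); print(T[:3,3],o['gripper_width'],o['wrist_force'])
G0=toolT(tongue(0),-65,17)
for th in np.arange(.15,1.71,.15):
    e=-65-45*th/1.65
    print(round(th,2), delta(T@np.linalg.inv(G0)@ (toolT(tongue(th),e,17)) if 0 else toolT(tongue(th),e,17),T))
E
```

```text
[0.56651118 0.03093838 0.10701649] 0.014996061066229478 [-0.16551571 -5.28336724  0.88571544]
0.15 [-1.5000e+00  8.6300e-01 -1.8518e+01 -1.0000e-03  7.1000e-02  1.0000e-03]
0.3 [-4.4500e+00  1.2640e+00 -3.6755e+01 -1.0000e-03  1.4300e-01  1.0000e-03]
0.45 [-1.0071e+01  1.6570e+00 -5.4253e+01 -1.0000e-03  2.1400e-01  1.0000e-03]
0.6 [-1.8218e+01  2.0330e+00 -7.0624e+01 -2.0000e-03  2.8600e-01  1.0000e-03]
0.75 [-2.8686e+01  2.3830e+00 -8.5504e+01 -2.0000e-03  3.5700e-01  1.0000e-03]
0.9 [-4.1222e+01  2.7010e+00 -9.8567e+01 -2.0000e-03  4.2800e-01  1.0000e-03]
1.05 [-5.55230e+01  2.97900e+00 -1.09526e+02 -2.00000e-03  5.00000e-01
  1.00000e-03]
1.2 [-7.12500e+01  3.21000e+00 -1.18145e+02 -2.00000e-03  5.71000e-01
  1.00000e-03]
1.35 [-8.80310e+01  3.39000e+00 -1.24242e+02 -2.00000e-03  6.43000e-01
  1.00000e-03]
1.5 [-1.05473e+02  3.51400e+00 -1.27691e+02 -2.00000e-03  7.14000e-01
  1.00000e-03]
1.65 [-1.23167e+02  3.57900e+00 -1.28428e+02 -2.00000e-03  7.85000e-01
  1.00000e-03]
```

Found a bug: the Euler order in my oiler frame was extrinsic. I'll refit before moving.

```bash
sed -i "s/from_euler('zy'/from_euler('ZY'/" h.py
cat > fit.py <<'E'
from h import *
from scipy.optimize import least_squares
c2=cam('wrist',np.load('pics/w2_T.npy'));c3=cam('wrist',np.load('pics/w3_T.npy'))
a=lambda p:(p[0]/3.2+100-.34,p[1]/3.2+140-.34)
b=lambda p:(p[0]/2.5+100-.3,p[1]/2.5+80-.3)
L=[((-38,-36,38),(475,138),(540,211)),((-38,36,38),(681,126),(727,198)),((-78,-8,43),(550,18),(604,101)),((-78,8,43),(591,17),(641,97)),
 ((-62,55,-12),(707,90),(723,172)),((-62,-55,-12),(425,96),(466,188)),((74,-55,-12),(443,457),(490,511))]
tr=np.array([tri([(a(p),c2),(b(q),c3)])[0] for _,p,q in L]); M=np.array([l[0] for l in L])/1000
f=lambda v:((M@Ro(v[3]).T+v[:3])-tr).ravel()
s=least_squares(f,[.63,.03,.115,.05],loss='soft_l1',f_scale=.003);print(s.x,(f(s.x)*1000).round(1).reshape(-1,3))
E
python3 fit.py
```

```text
[0.63453304 0.0346934  0.11630795 0.05610091] [[ 0.8 -0.5 -9. ]
 [-0.3  0.2 -0.4]
 [-1.1 -0.8  0.3]
 [-1.1  1.   0.6]
 [ 1.1 -0.5 -1.8]
 [ 1.5  0.6  3.8]
 [-0.8 -0.1  1.7]]
```

```bash
sed -i "s/^PSI=.*/PSI=.0561; OO=np.array([.6345,.0347,.1158])/" h.py
python3 - <<'E'
from h import *
T,o=tool()
for th in np.arange(.15,1.71,.15):
    e=-65-45*th/1.65
    print(round(th,2), delta(toolT(tongue(th),e,17),T).tolist())
E
```

```text
0.15 [-1.604, -0.101, -18.757, -0.002, 0.071, -0.001]
0.3 [-4.543, -0.144, -37.001, -0.002, 0.143, -0.001]
0.45 [-10.154, -0.181, -54.508, -0.002, 0.214, -0.001]
0.6 [-18.292, -0.213, -70.888, -0.002, 0.286, -0.001]
0.75 [-28.752, -0.239, -85.779, -0.002, 0.357, -0.002]
0.9 [-41.28, -0.258, -98.853, -0.002, 0.428, -0.002]
1.05 [-55.575, -0.27, -109.825, -0.002, 0.5, -0.002]
1.2 [-71.298, -0.275, -118.457, -0.002, 0.571, -0.002]
1.35 [-88.076, -0.272, -124.566, -0.002, 0.643, -0.002]
1.5 [-105.517, -0.262, -128.028, -0.002, 0.714, -0.002]
1.65 [-123.211, -0.245, -128.778, -0.002, 0.785, -0.002]
```

send_rows([
  [-1,0,-9,0,0.035,0,1],
  [-2,0,-18.5,0,0.071,0,1],
  [-4.5,0,-37,0,0.143,0,1],
  [-10,0,-54.5,0,0.214,0,1],
  [-18,0,-71,0,0.286,0,1],
  [-18,0,-71,0,0.286,0,1],
])

```text
t: 9.95
tool_pos: [0.5532, 0.0301, 0.1798]
ee_rot: [0.075, -0.027, 0.997, 0.001]
wrist_force: [-1.2, -4.3, 1.0]
gripper_width: 0.0155
```

```bash
python3 - <<'E'
from h import *
T,o=tool(); print(T[:3,3],o['gripper_width'],o['wrist_force'])
im,_=shot('scene','s4',(140,120,300,240),5)
for th in np.arange(.75,1.81,.15):
    e=-65-45*th/1.65
    print(round(th,2), delta(toolT(tongue(th),e,17),T).tolist())
E
```

```text
[0.55322015 0.03005536 0.17984502] 0.015451377655194155 [-1.20119404 -4.25823921  0.95864204]
0.75 [-5.633, 0.042, -16.41, -0.003, 0.07, -0.001]
0.9 [-13.947, 0.007, -32.496, -0.003, 0.141, -0.001]
1.05 [-24.552, -0.021, -47.065, -0.003, 0.213, -0.001]
1.2 [-37.188, -0.042, -59.795, -0.003, 0.284, -0.001]
1.35 [-51.551, -0.055, -70.404, -0.002, 0.356, -0.002]
1.5 [-67.299, -0.06, -78.661, -0.002, 0.427, -0.002]
1.65 [-84.057, -0.058, -84.388, -0.002, 0.498, -0.002]
1.8 [-101.431, -0.048, -87.467, -0.002, 0.57, -0.002]
```

View pics/s4.png

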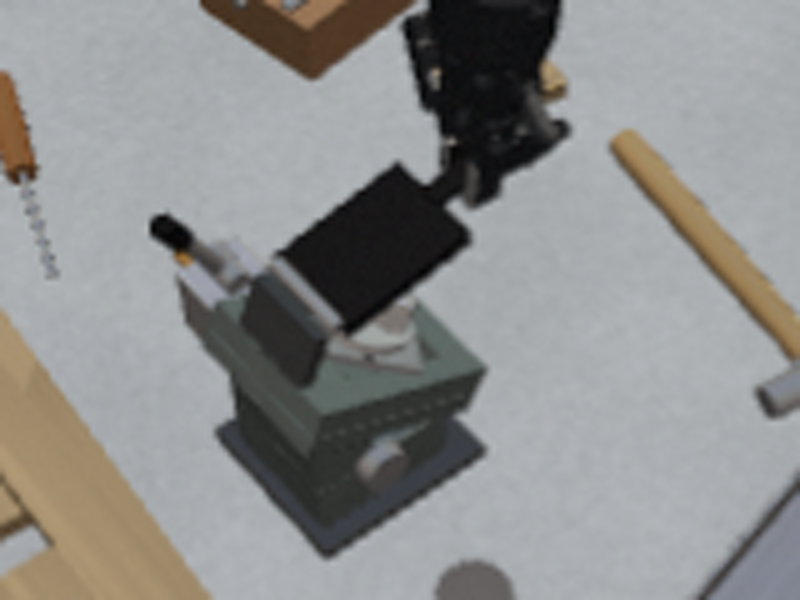

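The cover is following the grip. Continuing the arc.

send_rows([
  [-5.5,0,-16.5,0,0.07,0,1],
  [-14,0,-32.5,0,0.141,0,1],
  [-24.5,0,-47,0,0.213,0,1],
  [-37,0,-60,0,0.284,0,1],
  [-51.5,0,-70.5,0,0.356,0,1],
  [-67,0,-78.5,0,0.427,0,1],
  [-84,0,-84.5,0,0.498,0,1],
  [-95,0,-86.5,0,0.54,0,1],
  [-95,0,-86.5,0,0.54,0,1],
])

```text
t: 11.12
tool_pos: [0.6335, 0.0353, 0.2782]
ee_rot: [-0.195, -0.026, 0.98, -0.005]
wrist_force: [-2.0, -2.7, 3.8]
gripper_width: 0.0153
```

```bash
python3 - <<'E'
from h import *
T,o=tool(); print(T,o['gripper_width'],o['wrist_force'],o['joint_pos'].round(2))
im,_=shot('scene','s5',(140,100,300,220),5)
E
```

```text
[[-9.22298624e-01 -5.34477144e-02 -3.82764406e-01  6.33471525e-01]
 [-4.93361124e-02  9.98570646e-01 -2.05575287e-02  3.53175020e-02]
 [ 3.83316054e-01 -7.60726351e-05 -9.23617235e-01  2.78213238e-01]
 [ 0.00000000e+00  0.00000000e+00  0.00000000e+00  1.00000000e+00]] 0.015323811190602528 [-1.979558   -2.74087099  3.81394981] [-0.    0.55  1.25 -0.02  1.74 -1.63]
```

View pics/s5.png

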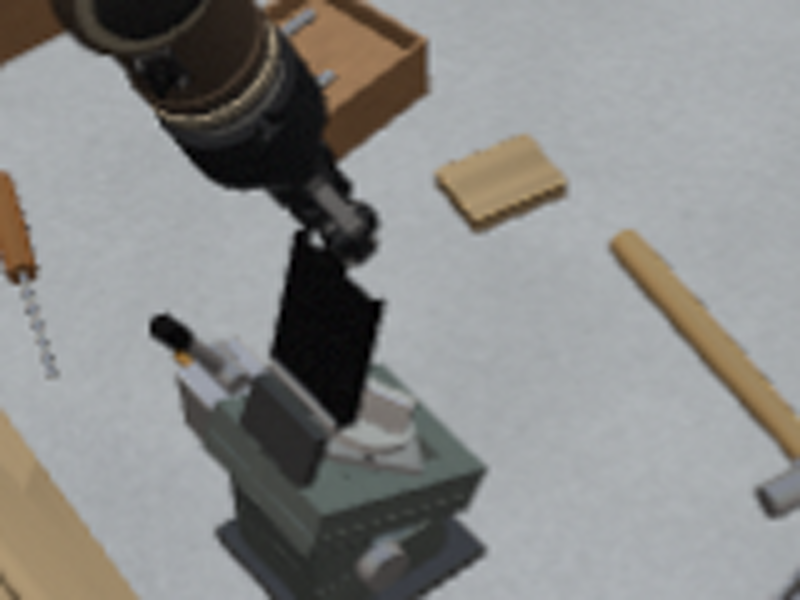

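The cover stands at roughly 1.7 rad. Release and retreat along the tool.

send_rows([
  [0,0,0,0,0,0,-1],
  [0,0,0,0,0,0,-1],
  [0,0,0,0,0,0,-1],
  [0,0,-30,0,0,0,-1],
  [0,0,-70,0,0,0,-1],
  [0,0,-70,0,0,0,-1],
])

```text
t: 11.92
tool_pos: [0.6624, 0.0372, 0.3474]
ee_rot: [-0.189, -0.026, 0.982, -0.005]
wrist_force: [0.1, 0.7, 0.2]
gripper_width: 0.085
```

```bash
python3 - <<'E'
from h import *
T,o=tool(); print(T[:3,3],o['wrist_force'])
V=toolT(ow([0,0,105]),-65,0); W=toolT([.53,.03,.34],-75,0)
print(V[:3,3]);print(delta(W,T));print(delta(V,T)); print(delta(V,W))
E
```

```text
[0.6624364  0.03718597 0.34742124] [0.11326322 0.73911116 0.16736161]
[0.59019489 0.03221187 0.21096232]
[ 1.20342e+02 -8.30000e-02  5.62490e+01  0.00000e+00 -6.43000e-01
 -3.00000e-03]
[ 1.64180e+01 -1.08300e+00  1.53603e+02 -0.00000e+00 -8.18000e-01
 -3.00000e-03]
[-24.775  -1.167 140.228  -0.     -0.175  -0.   ]
```

send_rows([
  [50,0,10,0,-0.1,0,-1],
  [100,0,40,0,-0.28,0,-1],
  [120,0,56,0,-0.46,0,-1],
  [120,0,56,0,-0.643,0,-1],
  [70,0,105,0,-0.73,0,-1],
  [16,-1,153,0,-0.818,0,-1],
  [16,-1,153,0,-0.818,0,-1],
  [16,-1,153,0,-0.818,0,-1],
])

```text
t: 12.92
tool_pos: [0.5872, 0.0322, 0.2071]
ee_rot: [0.211, -0.026, 0.977, 0.006]
wrist_force: [-0.3, 0.3, 0.4]
gripper_width: 0.0854
```

```bash
python3 - <<'E'
from h import *
im,T=shot('wrist','w8',None,1.5); print(T[:3,3],r.get_obs()['joint_pos'].round(2),r.get_obs()['t'])
c=cam('wrist',T)
print(proj([ow([0,0,0]),ow([31*np.cos(np.radians(57)),31*np.sin(np.radians(57)),0]),ow([-31*np.cos(np.radians(57)),-31*np.sin(np.radians(57)),0]),ow([0,0,31])],c)*1.5)
E
```

```text
[0.58715515 0.03215891 0.20705354] [-0.04  0.04  2.06  0.07  0.61 -1.71] 12.975
[[378.79431228 306.1394607 ]
 [429.77326205 337.80240479]
 [326.09197555 273.39249461]
 [379.01435435 324.97718453]]
```

View pics/w8.png

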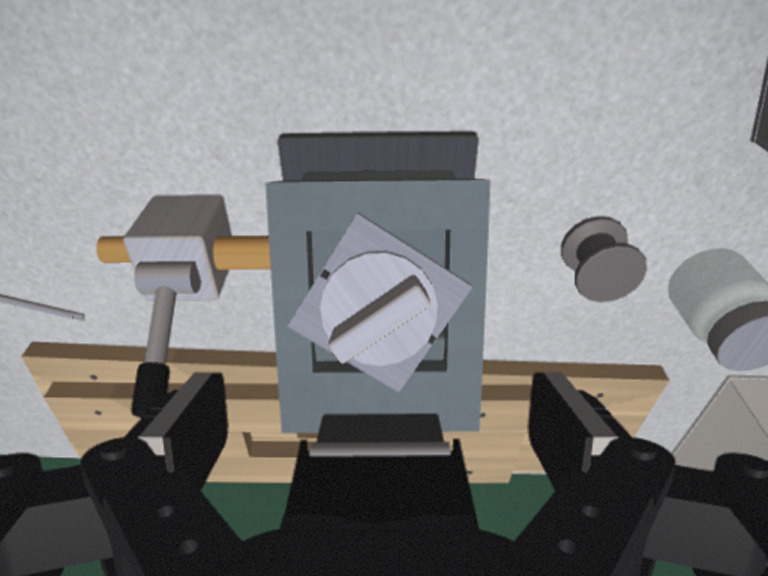

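The view matches the model: key marks predicted (326,273) and (430,338), seen (326,273) and (432,338). Zoom on the wing to measure its angle.

```bash
python3 - <<'E'
from h import *
g=cv2.imread('pics/w8_raw.png')[150:260,190:320]
cv2.imwrite('pics/w8z.png',cv2.resize(g,None,fx=6,fy=6,interpolation=cv2.INTER_CUBIC))
E
```

```text
(no output)
```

View pics/w8z.png

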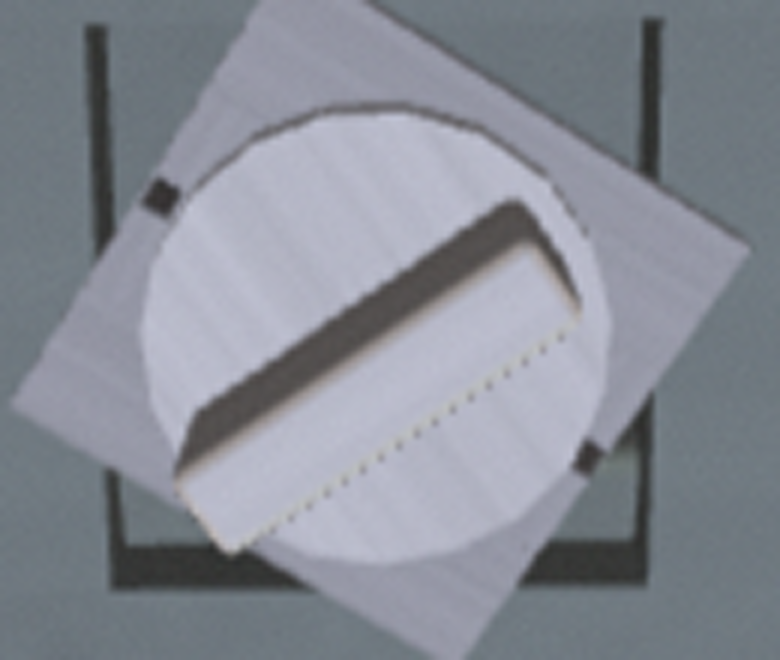

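```bash
python3 - <<'E'
from h import *
c=cam('wrist',np.load('pics/w8_T.npy'))
pp=np.array([(178,488),(530,242),(580,318),(232,552),(160,197),(588,459)])/6+[190,150]-.42
o,d=ray(pp,c); Rm=Ro(PSI); oo=Rm.T@(o-OO); dd=d@Rm
for z,idx in ((.031,[0,1,2,3]),(0,[4,5])):
    q=oo+dd*((z-oo[2])/dd[:,2:3]); q=q[idx]*1000; print(q.round(1),q.mean(0).round(1))
    if z: 
        v=q[1]-q[0]+q[2]-q[3]; print('len',np.linalg.norm(v)/2,'wid',np.linalg.norm(q[3]-q[0]),np.linalg.norm(q[2]-q[1]),'ang',np.degrees(np.arctan2(v[1],v[0])))
    else: v=q[1]-q[0]; print(np.linalg.norm(v),np.degrees(np.arctan2(v[1],v[0])))
E
```

```text
[[ 10.  -22.5  31. ]
 [-18.2  16.5  31. ]
 [ -9.6  22.1  31. ]
 [ 17.7 -16.6  31. ]] [-0.  -0.1 31. ]
len 47.74692482583038 wid 9.6914213972691 10.254765446060103 ang 125.52841658889255
[[-16.8 -26.9  -0. ]
 [ 17.6  26.8   0. ]] [ 0.4 -0.  -0. ]
63.74627410423102 57.37199745906361
```

The wing lies at -54.5°, centred on the axis. Now align tool x with it (camera on the robot side).

```bash
cat >> h.py <<'E'
def capT(ang,z,x=0,y=0):
    Rm=Ro(PSI); a=np.radians(ang)
    return Tm(ow([x,y,z]),Rm@[np.cos(a),np.sin(a),0],-Rm[:,2])
E
python3 - <<'E'
from h import *
print(delta(capT(125.5,70)));print(delta(capT(125.5,9.5)))
E
```

```text
[-2.3580e+00  7.1000e-02  3.4067e+01 -4.0000e-03 -6.0000e-03  9.4900e-01]
[-2.7900e+00  1.3900e-01  9.4565e+01 -4.0000e-03 -6.0000e-03  9.4900e-01]
```

send_rows([
  [-2.5,0,15,0,0,0.18,-1],
  [-2.5,0,34,0,-0.005,0.95,-1],
  [-2.5,0,34,0,-0.005,0.95,-1],
  [-2.5,0,34,0,-0.005,0.95,-1],
  [-2.5,0,34,0,-0.005,0.95,-1],
  [-2.5,0,34,0,-0.005,0.95,-1],
  [-2.5,0,34,0,-0.005,0.95,-1],
])

```text
t: 13.85
tool_pos: [0.6052, 0.033, 0.1801]
ee_rot: [0.19, 0.422, 0.88, 0.103]
wrist_force: [-0.4, -0.1, -0.1]
gripper_width: 0.0855
```

```bash
python3 - <<'E'
from h import *
im,T=shot('wrist','w9'); print(T[:3,3],r.get_obs()['joint_pos'].round(2),r.get_obs()['t'])
g=cv2.imread('pics/w9_raw.png')[130:330,140:370]
cv2.imwrite('pics/w9z.png',cv2.resize(g,None,fx=3,fy=3,interpolation=cv2.INTER_CUBIC))
print(delta(capT(125.5,9.5)))
E
```

```text
[0.60522855 0.03299337 0.18012819] [-0.04  0.11  2.05  0.07  0.54 -0.76] 13.9
[ 1.7400e-01  2.0300e-01  6.0887e+01 -3.0000e-03  2.0000e-03  1.0000e-03]
```

View pics/w9z.png

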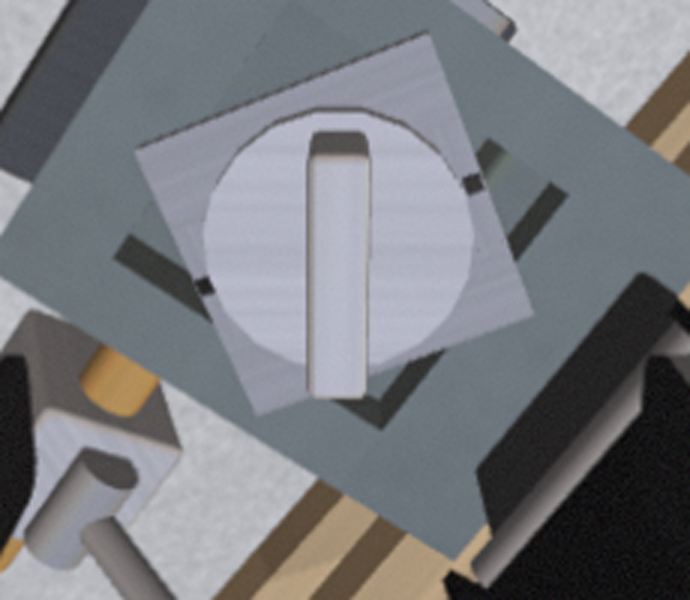

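```bash
python3 - <<'E'
from h import *
c8=cam('wrist',np.load('pics/w8_T.npy'));c9=cam('wrist',np.load('pics/w9_T.npy'))
for p,q in [((530,242),(314,155)),((580,318),(368,155)),((178,488),(308,397)),((232,552),(366,397)),((160,197),(205,286)),((588,459),(473,184))]:
    w,e=tri([(np.array(p)/6+[190,150]-.42,c8),(np.array(q)/3+[140,130]-.33,c9)]); print((Ro(PSI).T@(w-OO)*1000).round(1),np.round(e,2))
E
```

```text
[-17.2  17.   28.4] [0.29 0.29]
[-8.9 22.8 28.6] [0.55 0.55]
[  9.1 -21.8  33.6] [0.55 0.55]
[ 18.8 -16.5  29.8] [0.03 0.03]
[-16.8 -26.4   1.6] [0.32 0.32]
[16.6 26.7  3.7] [0.31 0.31]
```

Two views put the wing top at z≈30 mm (text 31). Descend along the axis.

send_rows([
  [0,0,25,0,0,0,-1],
  [0,0,45,0,0,0,-1],
  [0,0,60,0,0,0,-1],
  [0,0,60,0,0,0,-1],
], force=40)

```text
t: 14.4
tool_pos: [0.6282, 0.0342, 0.1222]
ee_rot: [0.187, 0.423, 0.881, 0.102]
wrist_force: [-2.4, 0.4, -1.4]
gripper_width: 0.0856
```

```bash
python3 - <<'E'
from h import *
im,T=shot('wrist','w10'); print(T[:3,3],r.get_obs()['wrist_force'])
print(delta(capT(125.5,9.5)))
E
```

```text
[0.6282068  0.03424882 0.12217722] [-2.96519934  0.37297159 -0.76140959]
[-1.512e+00  2.362e+00 -5.580e-01 -7.000e-03 -1.000e-03 -0.000e+00]
```

View pics/w10.png

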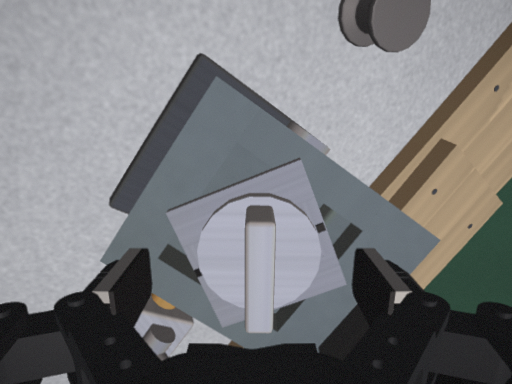

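```bash
python3 - <<'E'
from h import *
im,T=shot('scene','s6',(140,100,300,220),5)
E
```

```text
(no output)
```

View pics/s6.png

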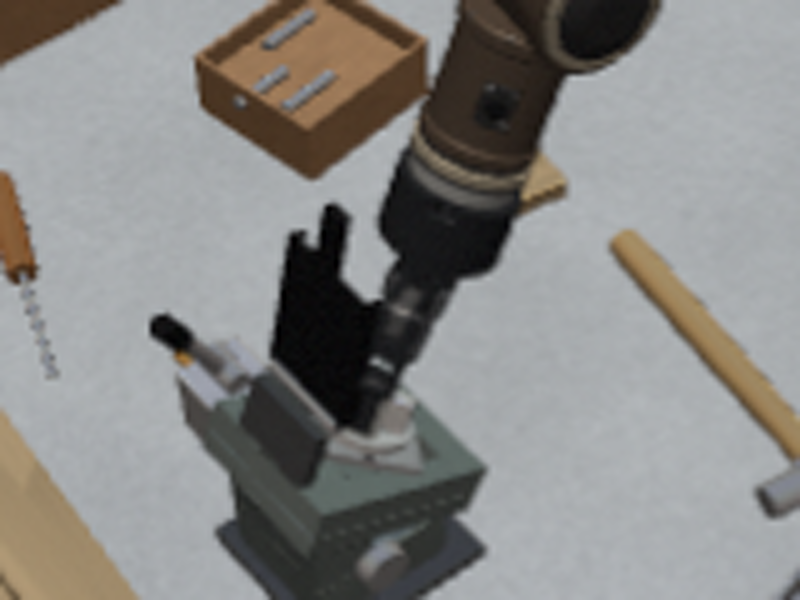

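The opened finger lightly touches the cover (3 N); closing takes it away. Grip the wing.

send_rows([
  [0,0,-0.5,0,0,0,-0.3],
  [0,0,-0.5,0,0,0,1],
  [0,0,-0.5,0,0,0,1],
  [0,0,-0.5,0,0,0,1],
  [0,0,-0.5,0,0,0,1],
  [0,0,-0.5,0,0,0,1],
  [0,0,-0.5,0,0,0,1],
], force=50)

```text
t: 15.38
tool_pos: [0.6292, 0.0342, 0.1248]
ee_rot: [0.189, 0.423, 0.88, 0.103]
wrist_force: [-2.8, -1.0, 5.8]
gripper_width: 0.0107
```

```bash
python3 - <<'E'
from h import *
T,o=tool(); print(T[:3,3],o['wrist_force'],o['gripper_width'],o['joint_pos'].round(2))
print(delta(capT(125.5,9.5)))
E
```

```text
[0.62918548 0.03418475 0.12483461] [-2.82228817 -1.03625164  5.80274114] 0.010662888414545154 [-0.03  0.25  2.03  0.08  0.43 -0.77]
[-0.412  0.958  0.939 -0.004  0.001 -0.001]
```

send_rows([
  [0,0,-0.7,0,0,-0.1,1],
  [0,0,-0.7,0,0,-0.2,1],
  [0,0,-0.7,0,0,-0.32,1],
  [0,0,-0.7,0,0,-0.44,1],
  [0,0,-0.7,0,0,-0.56,1],
  [0,0,-0.7,0,0,-0.68,1],
  [0,0,-0.7,0,0,-0.8,1],
  [0,0,-0.7,0,0,-0.8,1],
], force=60)

```text
t: 16.38
tool_pos: [0.6289, 0.0341, 0.1249]
ee_rot: [0.214, 0.048, 0.975, 0.021]
wrist_force: [1.0, 0.0, 1.3]
gripper_width: 0.0109
```

```bash
python3 - <<'E'
from h import *
T,o=tool(); print(T[:3,3],o['wrist_force'],o['ft_torque'],o['gripper_width'],o['joint_pos'].round(2))
print(delta(capT(54+180,9.5)))
im,T=shot('wrist','w11')
E
```

```text
[0.62891005 0.03414427 0.12493367] [0.99549293 0.02320207 1.28364601] [0.00155812 0.01923219 0.12603561] 0.010942104442619293 [-0.03  0.25  2.03  0.08  0.44 -1.57]
[-1.178  0.431  1.145 -0.002 -0.004 -1.096]
```

View pics/w11.png

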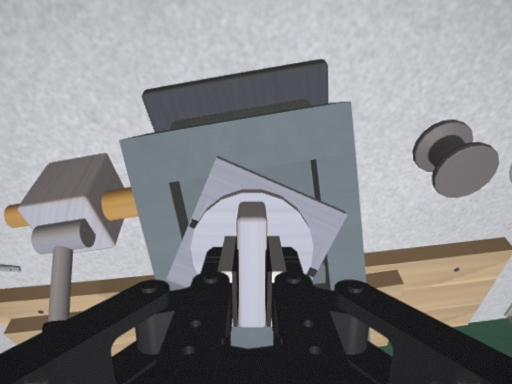

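The wing turns with the fingers (still vertical in view, between the pads). Another 1.095 rad to go.

send_rows([
  [0,0,0,0,0,-0.12,1],
  [0,0,0,0,0,-0.24,1],
  [0,0,0,0,0,-0.38,1],
  [0,0,0,0,0,-0.52,1],
  [0,0,0,0,0,-0.66,1],
  [0,0,0,0,0,-0.8,1],
  [0,0,0,0,0,-0.94,1],
  [0,0,0,0,0,-1.05,1],
  [0,0,0,0,0,-1.095,1],
  [0,0,0,0,0,-1.095,1],
])

```text
t: 17.68
tool_pos: [0.6289, 0.0343, 0.125]
ee_rot: [0.194, -0.466, 0.858, -0.093]
wrist_force: [0.9, 1.1, 0.7]
gripper_width: 0.0107
```

```bash
python3 - <<'E'
from h import *
T,o=tool(); print(T[:3,3],o['wrist_force'],o['ft_torque'],o['gripper_width'],o['joint_pos'].round(2))
print(delta(capT(54+180,9.5)))
im,T=shot('wrist','w12')
print(proj([ow([31*np.cos(np.radians(57)),31*np.sin(np.radians(57)),0]),ow([-31*np.cos(np.radians(57)),-31*np.sin(np.radians(57)),0])],cam('wrist',T)))
E
```

```text
[0.62889691 0.03432563 0.12503154] [0.92720395 1.08279758 0.68314154] [ 0.09252107 -0.05859689  0.07180459] 0.0106904682181502 [-0.03  0.25  2.03  0.08  0.44 -2.66]
[-0.753 -0.925  1.236  0.    -0.004 -0.002]
[[253.905766   304.2191333 ]
 [246.83058858 186.89849123]]
```

View pics/w12.png

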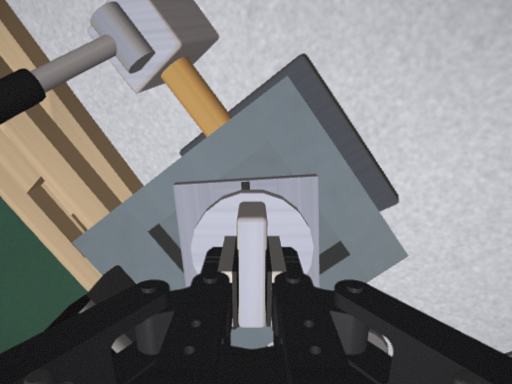

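The wing is lined up with the mark (246,186). Pull straight out.

send_rows([
  [0,0,-4,0,0,0,1],
  [0,0,-8,0,0,0,1],
  [0,0,-12,0,0,0,1],
  [0,0,-12,0,0,0,1],
])

```text
t: 18.23
tool_pos: [0.6233, 0.0339, 0.1361]
ee_rot: [0.193, -0.467, 0.858, -0.094]
wrist_force: [0.7, 0.6, 1.3]
gripper_width: 0.0107
```

```bash
python3 - <<'E'
from h import *
T,o=tool(); print(T[:3,3],o['wrist_force'],o['gripper_width'])
im,T=shot('scene','s7',(160,140,280,230),6)
E
```

```text
[0.62328783 0.03388091 0.13612052] [0.68874602 0.56642116 1.3092063 ] 0.010676102555284357
```

View pics/s7.png

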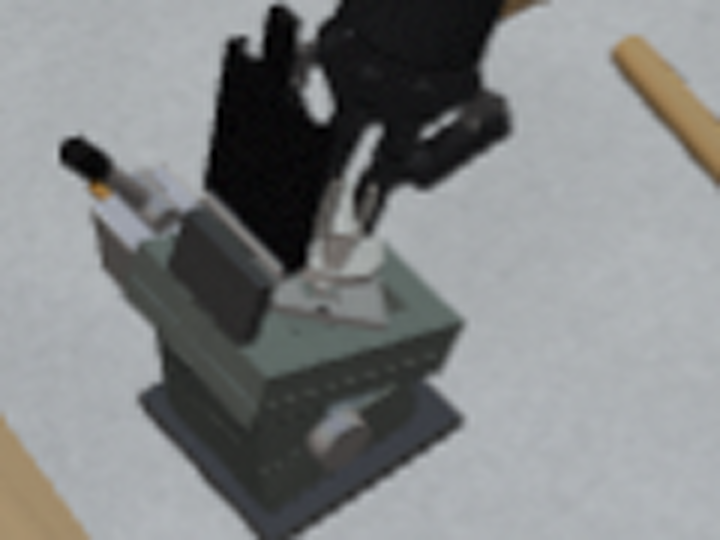

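It lifts freely (about 1 N). Continue the lift and work out the tray's place.

send_rows([
  [0,0,-15,0,0,0,1],
  [0,0,-35,0,0,0,1],
  [0,0,-60,0,0,0,1],
  [0,0,-90,0,0,0,1],
  [0,0,-90,0,0,0,1],
])

```text
t: 18.9
tool_pos: [0.5859, 0.032, 0.2198]
ee_rot: [0.194, -0.467, 0.857, -0.094]
wrist_force: [0.5, -0.3, -0.7]
gripper_width: 0.0103
```

```bash
python3 - <<'E'
from h import *
T,o=tool(); print(T[:3,3],o['wrist_force'],o['gripper_width'],o['joint_pos'].round(2))
im,_=shot('wrist','w13')
c=cam('wrist',np.load('pics/w1_T.npy'))
px=[(204,131),(291,106),(316,205),(235,227)]
c2=cam('wrist',np.load('pics/w2_T.npy'))
q=onz(px,c,.028);print(q.round(4),q.mean(0)); print([np.linalg.norm(q[i]-q[(i+1)%4]) for i in range(4)])
v=q[1]-q[2]+q[0]-q[3];print('long axis ang',np.degrees(np.arctan2(v[1],v[0])))
# w2 view: near corners (disp 1.5x)
print(tri([((204,131),c),(( 626/1.5,87/1.5),c2)])) 
print(tri([((204,131),c),((770/1.5,50/1.5),c2)]))
print(tri([((235,227),c),((655/1.5,241/1.5),c2)]))
E
```

```text
[0.58586175 0.03201821 0.21980125] [ 0.51607788 -0.29595841 -0.74540889] 0.010259345236151343 [-0.04  0.02  2.06  0.06  0.63 -2.65]
[[0.4354 0.2355 0.028 ]
 [0.4019 0.3546 0.028 ]
 [0.5418 0.3953 0.028 ]
 [0.5758 0.2766 0.028 ]] [0.48876688 0.31551233 0.028     ]
[np.float64(0.12373471544227363), np.float64(0.1456688568378279), np.float64(0.12346526120998991), np.float64(0.1462895739068806)]
long axis ang -163.7447064050863
(array([0.43690524, 0.23223534, 0.00455886]), [np.float64(0.17610226658564185), np.float64(0.17610226658558029)])
(array([0.42912857, 0.25418173, 0.15723644]), [np.float64(2.7854162068840767), np.float64(2.7854162068839727)])
(array([0.58106796, 0.27550751, 0.01142296]), [np.float64(0.8314206745105335), np.float64(0.831420674510494)])
```

View pics/w13.png

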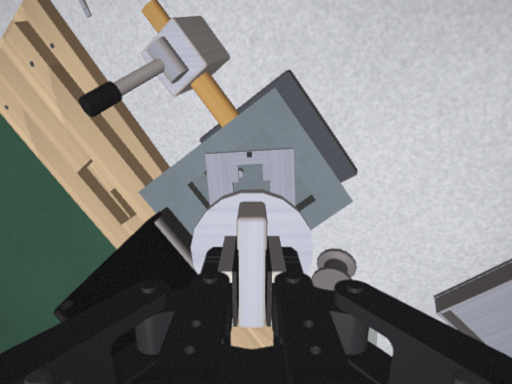

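The cap is out (neck opening visible at (250,175)). Move it over the tray with the tool upright.

```bash
python3 - <<'E'
from h import *
T,o=tool()
a=np.radians(196.3)
A=Tm([.489,.313,.14],[np.cos(a),np.sin(a),0],[0,0,-1])
print(delta(A,T))
W=Tm([.53,.12,.22],[np.cos(np.radians(215)),np.sin(np.radians(215)),0],[0,0,-1]); print(delta(W,T))
E
```

```text
[-1.69214e+02  2.53773e+02  3.62290e+01 -2.47000e-01  3.67000e-01
  7.02000e-01]
[-47.089  89.764 -23.071  -0.299   0.317   0.381]
```

send_rows([
  [-24,45,-12,-0.1,0.1,0.1,1],
  [-47,90,-23,-0.25,0.26,0.2,1],
  [-80,125,-10,-0.28,0.32,0.38,1],
  [-110,170,10,-0.27,0.34,0.55,1],
  [-140,215,25,-0.25,0.36,0.65,1],
  [-169,254,36,-0.247,0.367,0.702,1],
  [-169,254,36,-0.247,0.367,0.702,1],
  [-169,254,36,-0.247,0.367,0.702,1],
  [-169,254,36,-0.247,0.367,0.702,1],
])

```text
t: 20.08
tool_pos: [0.4894, 0.3119, 0.1394]
ee_rot: [-0.0, -0.141, 0.99, -0.0]
wrist_force: [0.6, 0.6, -0.3]
gripper_width: 0.0106
```

```bash
python3 - <<'E'
from h import *
T,o=tool(); print(T,o['wrist_force'],o['gripper_width'],o['joint_pos'].round(2),o['t'])
im,_=shot('wrist','w14'); shot('scene','s8',(220,140,380,300),3.7); shot('top','t2',(130,120,290,240),5)
E
```

```text
[[-9.60131086e-01 -2.79549553e-01 -5.86861225e-04  4.89414923e-01]
 [-2.79549195e-01  9.60131167e-01 -6.24553858e-04  3.11933840e-01]
 [ 7.38057505e-04 -4.35596991e-04 -9.99999633e-01  1.39396920e-01]
 [ 0.00000000e+00  0.00000000e+00  0.00000000e+00  1.00000000e+00]] [ 0.64558287  0.64046729 -0.31414763] 0.01057701217475386 [ 0.49  0.33  1.81 -0.    1.   -1.36] 20.075
```

View pics/w14.png

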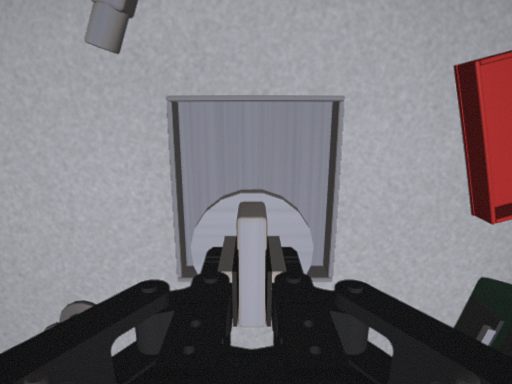

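View pics/s8.png

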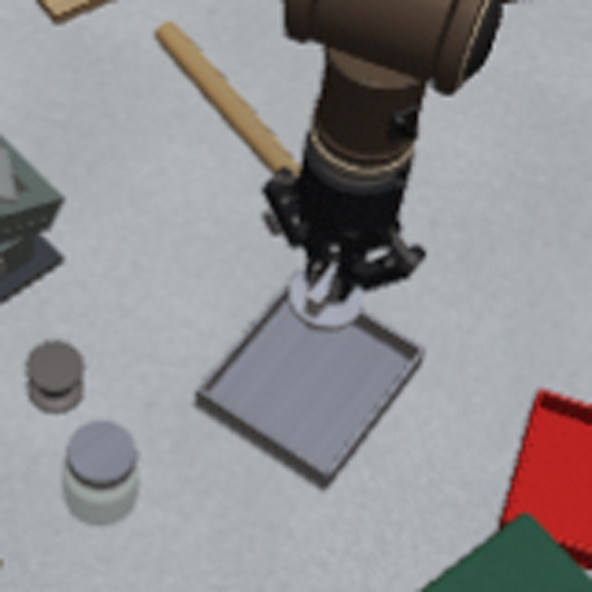

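The tray squares up with the gripper: rim corners (168,97), (343,97), (182,278), (330,278). Check the centre and take the rim height from two views.

```bash
python3 - <<'E'
from h import *
T=np.load('pics/w14_T.npy');c=cam('wrist',T);c1=cam('wrist',np.load('pics/w1_T.npy'))
q=onz([(168,97),(343,97),(330,278),(180,278)],c,.028);print(q.round(4),q.mean(0).round(4),[round(np.linalg.norm(q[i]-q[(i+1)%4]),4) for i in range(4)])
print(tri([((168,97),c),((204,131),c1)]),tri([((343,97),c),((291,106),c1)]))
E
```

```text
[[0.4367 0.2329 0.028 ]
 [0.4013 0.3545 0.028 ]
 [0.5406 0.3943 0.028 ]
 [0.5755 0.2742 0.028 ]] [0.4885 0.314  0.028 ] [np.float64(0.1266), np.float64(0.1449), np.float64(0.125), np.float64(0.1448)]
(array([0.43514777, 0.23788209, 0.04808647]), [np.float64(0.7626695377379856), np.float64(0.7626695377380861)]) (array([0.40195743, 0.3537491 , 0.0320701 ]), [np.float64(0.3620408059781604), np.float64(0.36204080597822835)])
```

send_rows([
  [0,2,45,0,0,0,1],
  [0,2,80,0,0,0,1],
  [0,2,100,0,0,0,1],
  [0,2,104,0,0,0,1],
  [0,2,104,0,0,0,1],
])

```text
t: 20.85
tool_pos: [0.4892, 0.3152, 0.0362]
ee_rot: [0.0, -0.142, 0.99, 0.0]
wrist_force: [0.3, -0.8, -0.6]
gripper_width: 0.0109
```

send_rows([
  [0,0,3,0,0,0,1],
  [0,0,5,0,0,0,1],
  [0,0,5,0,0,0,1],
])

```text
t: 21.22
tool_pos: [0.4884, 0.315, 0.0307]
ee_rot: [-0.0, -0.142, 0.99, 0.0]
wrist_force: [-0.1, -1.3, -0.8]
gripper_width: 0.0105
```

send_rows([
  [0,0,1.5,0,0,0,1],
  [0,0,3,0,0,0,1],
  [0,0,3,0,0,0,1],
])

```text
t: 21.6
tool_pos: [0.4886, 0.3152, 0.0301]
ee_rot: [-0.001, -0.142, 0.99, -0.0]
wrist_force: [-4.5, -2.9, 15.0]
gripper_width: 0.0104
```

Touchdown (15 N). Ease off and release with a partial opening.

send_rows([
  [0,0,-2,0,0,0,1],
  [0,0,-2,0,0,0,0.6],
  [0,0,-2,0,0,0,0.2],
  [0,0,-2,0,0,0,0.2],
  [0,0,-2,0,0,0,0.2],
])

```text
t: 22.22
tool_pos: [0.4882, 0.3148, 0.0291]
ee_rot: [-0.001, -0.142, 0.99, -0.0]
wrist_force: [0.6, -0.4, 0.2]
gripper_width: 0.0341
```

```bash
python3 - <<'E'
from h import *
T,o=tool(); print(T[:3,3],o['wrist_force'],o['gripper_width'],o['t'])
im,_=shot('wrist','w15')
E
```

```text
[0.48817113 0.31482491 0.02906689] [ 0.58399716 -0.3557234   0.21807644] 0.0341290907202286 22.225
```

View pics/w15.png

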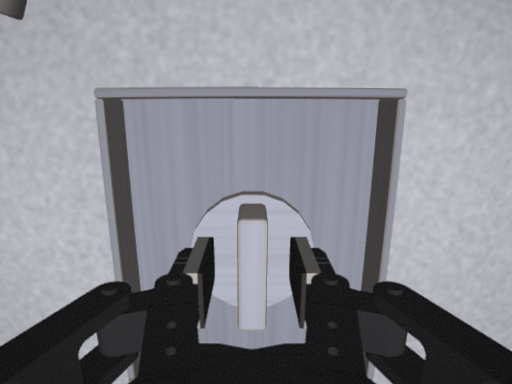

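Released and the cap stands upright between the open pads. Go straight up.

send_rows([
  [0,0,-20,0,0,0,0.2],
  [0,0,-60,0,0,0,0.2],
  [0,0,-120,0,0,0,0.2],
  [0,0,-190,0,0,0,-1],
  [0,0,-270,0,0,0,-1],
  [0,0,-310,0,0,0,-1],
  [0,0,-310,0,0,0,-1],
])

```text
t: 23.15
tool_pos: [0.4916, 0.3167, 0.3489]
ee_rot: [0.007, -0.142, 0.99, 0.003]
wrist_force: [-0.6, -0.7, -0.3]
gripper_width: 0.0856
```

```bash
python3 - <<'E'
from h import *
T,o=tool(); print(T[:3,3],o['wrist_force'],o['gripper_width'],o['t'])
im,_=shot('wrist','w16'); shot('scene','s9',(150,120,310,240),5); 
W=toolT([.56,.03,.36],-90,0); print(delta(W,T))
c=cam('scene')
for th in (1.5,1.6,1.7,1.8,1.9): print(th,(proj([tongue(th,138),tongue(th,98)],c)-[150,120])*5)
E
```

```text
[0.49155052 0.3167068  0.34888827] [-0.61282103 -0.73808442 -0.30268757] 0.08561590937799995 23.15
[ 1.46150e+01 -2.94353e+02 -1.23350e+01  5.00000e-03  1.40000e-02
  2.28000e-01]
1.5 [[337.26997305  89.89113046]
 [312.10920735 148.63183457]]
1.6 [[318.8062291   92.25236514]
 [299.0979495  150.61133384]]
1.7 [[299.35929487  96.71769455]
 [285.47156694 154.02362237]]
1.8 [[279.1448636  103.28061051]
 [271.3778214  158.85190101]]
1.9 [[258.39907686 111.90298534]
 [256.9750014  165.05995758]]
```

View pics/w16.png

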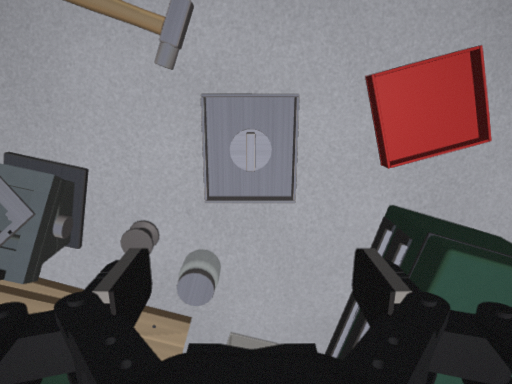

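View pics/s9.png

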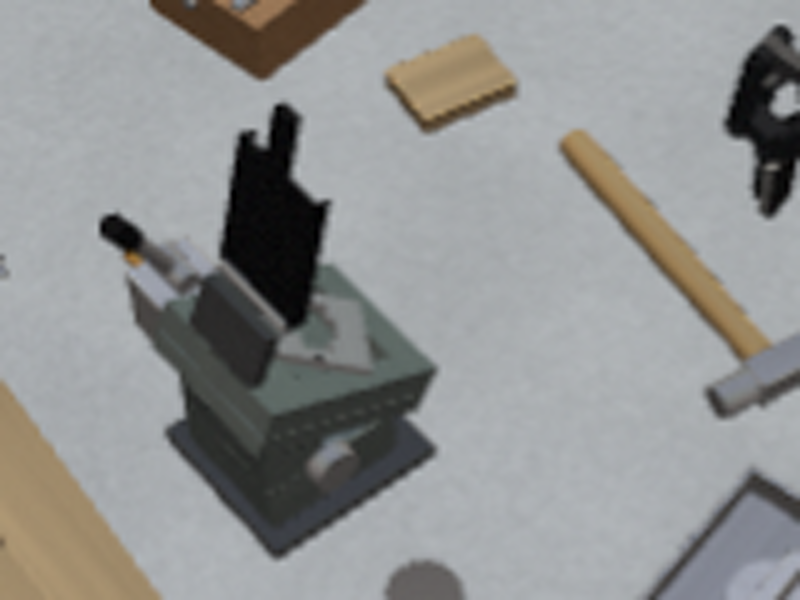

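The cap lies centred in the tray at (251,150). The cover's tongue tip at (285,107) in the scene crop gives θ≈1.77. Approach the tongue from above, reversing the opening route.

```bash
python3 - <<'E'
from h import *
T=tool()[0]
G=toolT(tongue(1.77),-105,15); S=G.copy(); S[:3,3]-=G[:3,2]*.08
print(G[:3,3],S[:3,3]);print(delta(S,T)); 
im=cv2.imread('pics/s9_raw.png')
E
```

```text
[0.63979918 0.0349976  0.28163795] [0.66047213 0.03615857 0.35891202]
[-8.64300e+01 -3.15958e+02 -1.68670e+01 -2.90000e-02  2.64000e-01
  2.27000e-01]
```

send_rows([
  [-10,-60,-25,-0.01,0.06,0.06,-1],
  [-30,-120,-30,-0.02,0.12,0.1,-1],
  [-50,-180,-30,-0.02,0.18,0.15,-1],
  [-70,-240,-30,-0.03,0.22,0.2,-1],
  [-86,-300,-25,-0.029,0.264,0.227,-1],
  [-86,-316,-17,-0.029,0.264,0.227,-1],
  [-86,-316,-17,-0.029,0.264,0.227,-1],
  [-86,-316,-17,-0.029,0.264,0.227,-1],
])

```text
t: 24.25
tool_pos: [0.6586, 0.0376, 0.3561]
ee_rot: [-0.133, -0.029, 0.991, -0.004]
wrist_force: [0.7, 0.6, 0.4]
gripper_width: 0.0852
```

```bash
python3 - <<'E'
from h import *
im,T=shot('wrist','w17'); print(T[:3,3],r.get_obs()['t'])
c=cam('wrist',T)
for th in (1.65,1.7,1.75,1.8,1.85): print(th,proj([tongue(th,138),tongue(th,98)],c).round(0).tolist())
print(delta(toolT(tongue(1.77),-105,15),T))
E
```

```text
[0.65864782 0.03756469 0.35613296] 24.3
1.65 [[250.0, 185.0], [250.0, 206.0]]
1.7 [[250.0, 195.0], [250.0, 213.0]]
1.75 [[250.0, 207.0], [250.0, 220.0]]
1.8 [[250.0, 218.0], [250.0, 226.0]]
1.85 [[250.0, 230.0], [250.0, 233.0]]
[-1.3710e+00 -1.4610e+00  7.6859e+01 -1.0000e-03 -5.0000e-03  2.0000e-03]
```

View pics/w17.png

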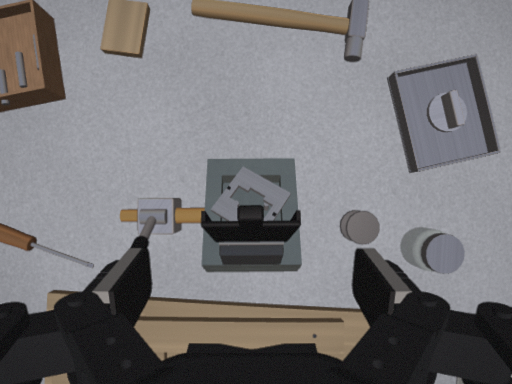

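The tongue end is at (251,213), which agrees with θ≈1.77. Descend and pinch.

send_rows([
  [-1,-1,30,0,0,0,-1],
  [-1,-1,55,0,0,0,-1],
  [-1,-1,77,0,0,0,-1],
  [-1,-1,77,0,0,0,-1],
  [-1,-1,77,0,0,0,1],
  [-1,-1,77,0,0,0,1],
  [-1,-1,77,0,0,0,1],
  [-1,-1,77,0,0,0,1],
  [-1,-1,77,0,0,0,1],
  [-1,-1,77,0,0,0,1],
], force=25)

```text
t: 25.55
tool_pos: [0.6407, 0.0355, 0.2825]
ee_rot: [-0.132, -0.028, 0.991, -0.003]
wrist_force: [-1.0, 4.3, 3.6]
gripper_width: 0.0153
```

```bash
python3 - <<'E'
from h import *
T,o=tool(); print(T[:3,3],o['wrist_force'],o['gripper_width'],o['t'])
G=toolT(tongue(1.77),-105,15)
for th in np.arange(1.65,-.01,-.15):
    e=-65-40*th/1.77
    print(round(th,2), delta(toolT(tongue(th),e,15),T).round(2).tolist())
E
```

```text
[0.64068183 0.03547927 0.28251662] [-0.966058    4.29724651  3.59841616] 0.015317612814820218 25.55
1.65 [12.52, -0.43, 8.99, 0.0, -0.05, 0.0]
1.5 [25.88, -0.44, 20.85, 0.0, -0.11, 0.0]
1.35 [37.31, -0.45, 34.66, 0.0, -0.17, 0.0]
1.2 [46.52, -0.47, 50.09, 0.0, -0.23, 0.0]
1.05 [53.3, -0.49, 66.8, 0.0, -0.29, 0.0]
0.9 [57.48, -0.51, 84.42, 0.0, -0.35, 0.0]
0.75 [58.95, -0.54, 102.53, 0.0, -0.41, 0.0]
0.6 [57.65, -0.58, 120.73, 0.0, -0.46, 0.0]
0.45 [53.61, -0.61, 138.61, 0.0, -0.52, 0.0]
0.3 [46.9, -0.65, 155.74, 0.0, -0.58, 0.0]
0.15 [37.65, -0.68, 171.74, 0.0, -0.64, 0.0]
0.0 [26.07, -0.72, 186.25, 0.0, -0.7, 0.0]
```

Gripped (15 mm). Swing it shut, first down to about 0.45 rad.

send_rows([
  [12.5,0,9,0,-0.05,0,1],
  [26,0,21,0,-0.11,0,1],
  [37.5,0,34.5,0,-0.17,0,1],
  [46.5,0,50,0,-0.23,0,1],
  [53.5,0,67,0,-0.29,0,1],
  [57.5,0,84.5,0,-0.35,0,1],
  [59,0,102.5,0,-0.41,0,1],
  [57.5,0,121,0,-0.465,0,1],
  [53.5,0,138.5,0,-0.52,0,1],
  [53.5,0,138.5,0,-0.52,0,1],
])

```text
t: 26.8
tool_pos: [0.5515, 0.0296, 0.1611]
ee_rot: [0.126, -0.028, 0.992, 0.004]
wrist_force: [-1.2, 6.2, 0.0]
gripper_width: 0.0155
```

```bash
python3 - <<'E'
from h import *
T,o=tool(); print(T[:3,3],o['wrist_force'],o['gripper_width'],o['t'])
for th in (.3,.15,0,-.05):
    e=-65-40*th/1.77
    print(round(th,2), delta(toolT(tongue(th),e,15),T).round(2).tolist())
shot('scene','s10',(150,120,310,240),5)
E
```

```text
[0.55153201 0.02958944 0.16107109] [-1.21308667  6.22133616  0.03706698] 0.015462734413293353 26.8
0.3 [0.98, 0.44, 16.87, 0.0, -0.06, 0.0]
0.15 [0.89, 0.44, 35.35, 0.0, -0.12, 0.0]
0 [-1.98, 0.43, 53.69, 0.0, -0.18, 0.0]
-0.05 [-3.55, 0.42, 59.7, 0.0, -0.2, 0.0]
```

View pics/s10.png

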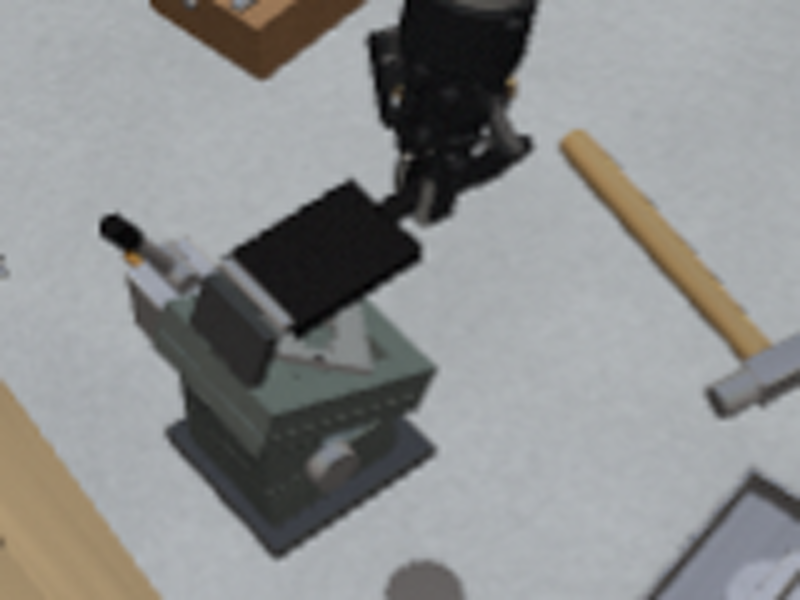

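It is following well. Close to the stop, pressing slightly past zero.

send_rows([
  [1,0.4,17,0,-0.06,0,1],
  [1,0.4,35,0,-0.12,0,1],
  [-1,0.4,49,0,-0.165,0,1],
  [-2,0.4,54,0,-0.18,0,1],
  [-2.5,0.4,57,0,-0.19,0,1],
  [-2.5,0.4,57,0,-0.19,0,1],
])

```text
t: 27.6
tool_pos: [0.5669, 0.0306, 0.1058]
ee_rot: [0.217, -0.029, 0.976, 0.006]
wrist_force: [-3.2, 4.6, -0.8]
gripper_width: 0.0151
```

```bash
python3 - <<'E'
from h import *
T,o=tool(); print(T[:3,3],o['wrist_force'],o['gripper_width'],o['t'])
print(delta(toolT(tongue(0),-65,15),T).round(2).tolist())
shot('scene','s11',(150,120,310,240),5)
E
```

```text
[0.56691182 0.03058086 0.10584667] [-3.17722566  4.55822666 -0.77597817] 0.015105612784271298 27.6
[-1.58, 0.32, -3.4, 0.0, 0.0, 0.0]
```

View pics/s11.png

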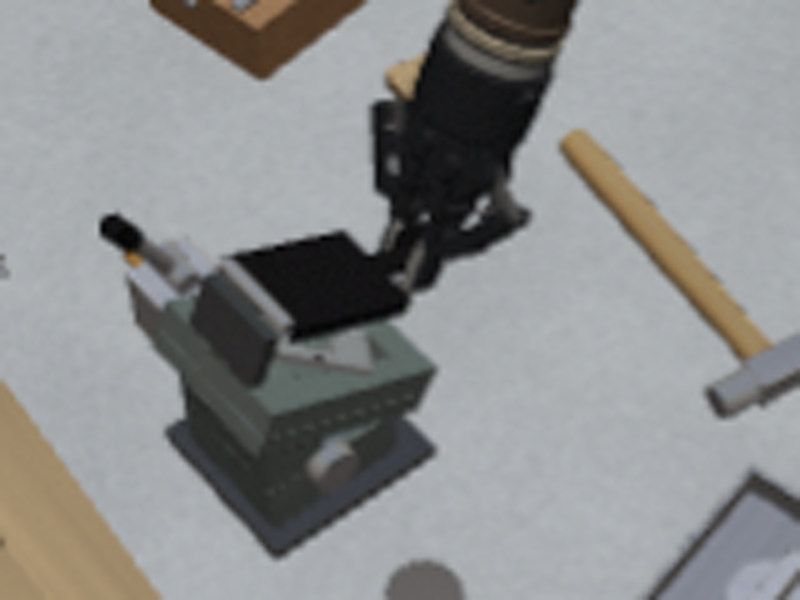

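Looks nearly shut. Release, back off along the tool, and compare with the first pictures.

send_rows([
  [0,0,0,0,0,0,-1],
  [0,0,0,0,0,0,-1],
  [0,0,0,0,0,0,-1],
  [0,0,0,0,0,0,-1],
  [0,0,-40,0,0,0,-1],
  [0,0,-80,0,0,0,-1],
  [0,0,-80,0,0,0,-1],
])

```text
t: 28.52
tool_pos: [0.5369, 0.0277, 0.1835]
ee_rot: [0.224, -0.028, 0.974, 0.005]
wrist_force: [1.0, 0.4, -0.0]
gripper_width: 0.0853
```

```bash
python3 - <<'E'
from h import *
im,T=shot('wrist','w18'); print(T[:3,3],r.get_obs()['t'])
shot('scene','s12',(140,120,300,240),5)
c=cam('wrist',T)
def tp(th,d,y,z): 
    ca,sa=np.cos(th),np.sin(th); return ow([60-d*ca+z*sa,y,38+d*sa+z*ca])
for th in (0,.05,.1,.15,.2): print(th,proj([tp(th,138,0,5),tp(th,98,-36,0),tp(th,98,36,0)],c).round(1).tolist())
A=cv2.imread('pics/s2_raw.png').astype(int);B=cv2.imread('pics/s12_raw.png').astype(int)
D=np.abs(A-B).sum(2)[150:190,170:245]; print('diff px>90 around cover',(D>90).sum())
E
```

```text
[0.53694802 0.02769169 0.1834619 ] 28.575
0 [[255.6, 185.6], [200.7, 242.7], [309.9, 242.8]]
0.05 [[255.7, 189.1], [199.6, 245.9], [311.1, 246.0]]
0.1 [[255.8, 193.4], [198.5, 249.6], [312.4, 249.7]]
0.15 [[256.0, 198.6], [197.3, 253.9], [313.7, 253.9]]
0.2 [[256.1, 204.7], [196.2, 258.6], [315.0, 258.7]]
diff px>90 around cover 100
```

View pics/w18.png

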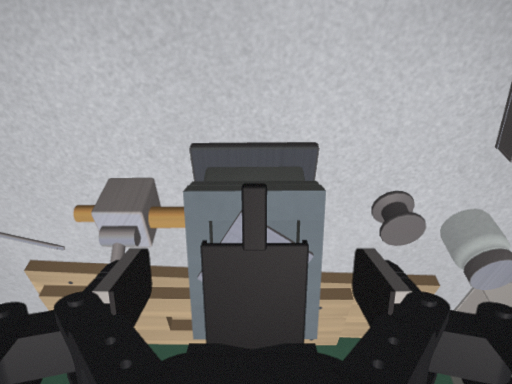

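View pics/s12.png

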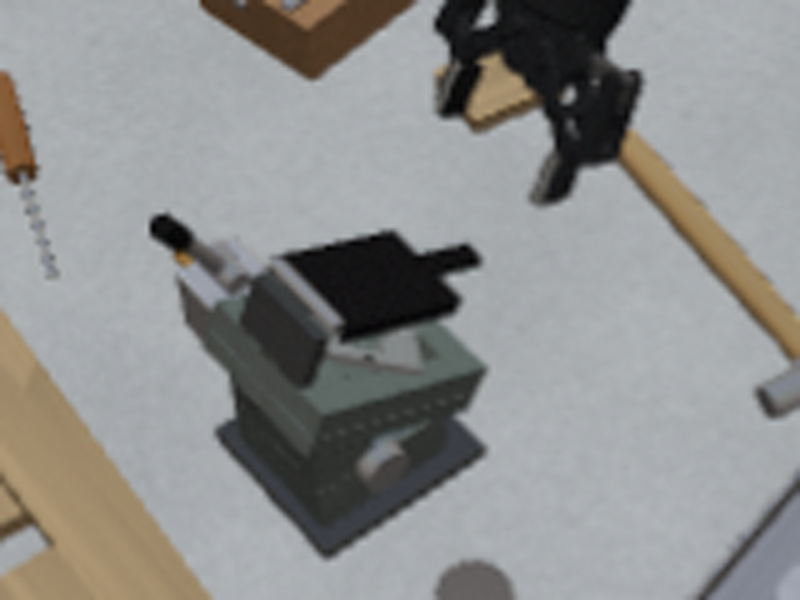

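Cover shut: tongue end at row 184 (model 185.6 at 0 rad, 193 at 0.1). Lever still over. Back the arm off and check the tray one last time.

send_rows([
  [0,0,-40,0,0,0,-1],
  [0,0,-80,0,0,0,-1],
  [0,0,-80,0,0,0,-1],
  [0,0,-80,0,0,0,-1],
])

```text
t: 29.12
tool_pos: [0.5001, 0.0262, 0.2502]
ee_rot: [0.219, -0.028, 0.975, 0.006]
wrist_force: [0.7, 0.7, -0.5]
gripper_width: 0.0853
```

```bash
python3 - <<'E'
from h import *
T,o=tool(); print(T[:3,3],o['wrist_force'],o['t'])
shot('scene','s13',(120,90,400,300),2.8)
E
```

```text
[0.50011974 0.02615285 0.25017503] [ 0.66462084  0.68988492 -0.48897212] 29.125
```

View pics/s13.png

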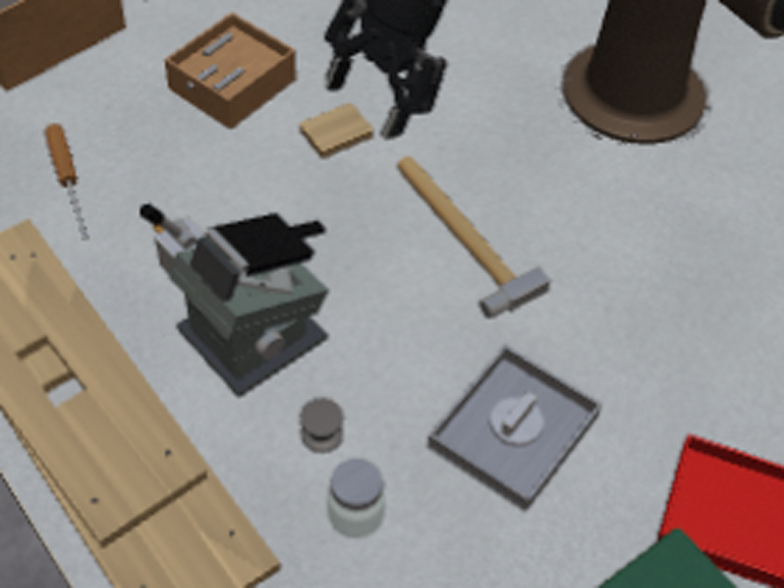

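All in order: cap in the tray at (515,420), cover shut, lever over, arm clear. Handing in.

```bash
python3 - <<'E'
from bench import job
print(job.sign_off())
E
```

```text
the job is handed in; nothing more can be done
None
```

The job is done and handed in after about 29 s; no verdict was reported. I pushed the feed lever over to its stop and opened the cover to about 1.77 rad. Then I turned the cap 108° anticlockwise, lifted it out, set it upright in the grey tray, and swung the cover shut by its tongue.

**Last checks**
- **Cap:** it stands near the middle of the tray, released only after it touched the floor (15 N).
- **Cover:** the end of the tongue is at image row 184. My model puts that at 185.6 for 0 rad and 193 for 0.1 rad, so the cover is shut.
- **Lever:** it still leans away from the robot. I felt its stop at 12 N.
- **Everything else:** the tray and bystanders look unmoved, judged by eye. The arm is clear and reads under 1 N.

**What disagreed or went wrong**
- **Frame error:** my first oiler frame had a rotation-order mistake. I found it while gripping the tongue, before moving the cover, and refitted.
- **Brush with the cover:** an open finger touched the open cover at about 3 N while I was going in for the cap. Nothing appeared to move.
- **Measured heights:** some two-view heights were off by 2–9 mm (wing top, collar, one cover corner) and about 20 mm on one tray rim corner. The main positions agreed to about 1–2 mm.
- **Cover comparison:** differencing the before and after scene pictures left 100 changed pixels around the cover. I put that down to the cap being gone and small differences, and relied on the wrist camera view.

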